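Make up the archive stack of cassette trays

TASK

Make up the archive stack on the pale ash cradle from the bottom up: first the white cassette tray, then the sky-blue tray on it, then the steel lid with the black knob on the blue tray; the yellow tray goes by itself on the black cradle, whenever it suits you. Each foot must drop fully home into the recess or tray mouth below it, so that everything sits level, long side along long side. Carry the trays upright so that no cassette spills, and leave the jar, the embedding mould and the knob puller where they are.

Things in the scene. Friction and masses are not known exactly. Their poses are not given: they have to be found in the camera images.
- white_tray_center (a point): White cassette tray, loose, about 90 g. Plain upright walls 76 (own x) x 56 (own y) mm, total height 34 mm, of which the lowest 5 mm is a smaller foot, 60 x 40 mm. Open mouth 68 x 48 mm; cassettes inside end 8 mm below the rim. The foot of a tray or lid drops into it with 4 mm play each way. A half turn makes no difference. Point: its centre, 17 mm above the underside; z up.
- blue_tray_center (a point): Sky-blue cassette tray, loose, same shape and mass as the white one: 76 (own x) x 56 (own y) x 34 mm, foot 60 x 40 x 5 mm, cassettes 8 mm below the rim. Seated in another tray, its body rests on that tray's rim, centre point 29 mm above the other's. Point: its centre, 17 mm above the underside; z up.
- yellow_tray_center (a point): Yellow cassette tray, loose, same shape and mass as the white one: 76 (own x) x 56 (own y) x 34 mm, foot 60 x 40 x 5 mm. Point: its centre, 17 mm above the underside; z up.
- lid_knob (a point): Steel lid, loose, about 160 g: foot 60 x 40 x 5 mm, plate 76 (own x) x 56 (own y) x 4 mm (top 9 mm above the underside), neck, then an upright round black knob 26 mm across, 16 to 42 mm above the underside. Point: the knob's centre, 29 mm up, 20 mm above the plate (grip a little higher to clear the plate). Seated, the plate rests on the tray's rim, this point 41 mm above the tray's centre.
- ash_cradle: Pale ash wood cradle for the stack: block fixed to the table, 100 (own x) x 80 (own y) x 14 mm high; in the middle of its top a recess 68 x 48 mm, 8 mm deep, long side along own x. A tray's foot drops in with 4 mm play each way until the tray's body rests on the top (its centre point then 26 mm above the table). Place and yaw vary. Origin: centre of its underside.
- black_cradle: Black phenolic cradle for the yellow tray: block fixed to the table, 100 (own x) x 80 (own y) x 14 mm high; in the middle of its top a recess 68 x 48 mm, 8 mm deep, long side along own x. A tray's foot drops in with 4 mm play each way until the tray's body rests on the top (its centre point then 26 mm above the table). Place and yaw vary. Origin: centre of its underside.
- jar_center (a point): Bystander, leave alone: frosted white polypropylene jar, upright, 40 mm across, 50 mm high. The point is its centre, 25 mm up.
- mould_center (a point): Bystander, leave alone: flanged steel embedding mould, a shallow open pan 58 (own x) x 46 (own y) x 12 mm. The point is its centre, 6 mm up.
- puller_center (a point): Bystander, leave alone: knob puller lying flat, a 26 mm black ball knob at its own -x end, a thin steel shank along own x and a 26 mm square steel plate at the +x end; about 81 mm long, 26 mm high. The point is near its middle, 13 mm up.
Not all that is in view belongs to the job. What is shaped like the part that bears white_tray_center but green or purple is not meant.

How it is judged:
By the outcome, as a careful person would: the job done as asked, in the order asked, and still so for the second after the job is handed in, with the robot touching nothing.
It also fails if it takes over 112 s, if anything falls off the work surface, if the arm or the gripper's body presses on something with over 40 N, if the wrist force passes 120 N, or if a joint passes its speed limit or range.

ROBOT

A 7-joint arm with a two-finger parallel gripper is mounted at the origin on the work surface. World frame = base frame: x ahead of the robot, y to its left, z up, the work surface at z = 0. Lengths are in mm, angles in rad, forces in N, time in s.
With the tool pointing down it reaches from about 400 to 900 mm from the base axis. Payload 5.6 kg.
Tool frame: the origin (TCP) lies at the very end of the fingers, on their centre line; the grasp point (between the pads) lies 19 mm behind it; z points along the fingers, x is the direction in which the jaws open and shut, and the axes are right-handed (so a half turn about z gives the same grasp; the last joint's range is limited). The gripper opens to 92 mm and grips with 3 to 60 N. Pads are 20 mm wide; open, the fingers measure 128 mm over their backs; the gripper's body (75 mm by 189 mm) begins 69 mm behind the grasp point.
Start: joints at [1.112, 0.468, -0.012, 1.603, 0.006, 1.071, -0.056], TCP at [262.51, -594.641, 214.592] pointing down, gripper open.
Joint ranges: [-2.53, 2.53], [-0.31, 2.02], [-1.57, 1.55], [0.28, 2.44], [-1.29, 4.43], [0.15, 1.84], [-2.92, 2.92]. Speed limits (rad/s): [2.57, 2.57, 3.14, 3.14, 3.14, 3.14, 3.14].

INTERFACE

Orientations are given as a unit quaternion [w, x, y, z].
In Python, from station import r gives the robot as it stands.
- The arm moves only by the shell command python3 -m jog 'ROWS' [FORCE]. ROWS is JSON, a list that holds one entry, the list of rows, each a list of 5 numbers: the shift along the tool's x, y, z in mm, then the turn about the tool's z in degrees, then the gripper's target within -1 to 1 (fully open at 1, half-way at 0, shut at -1). A call has exactly 8 rows; each row shifts and turns the pose as measured when the row begins, along the tool's axes as they then stand; what a row does not reach is not made up. A row lasts 1/10 s, in which the tool goes at most 50 mm and 8.59 degrees, less where a joint would pass 70% of its speed; a pose out of reach is approached as far as the arm can. A call with a gripper value outside its range is refused whole. The fingers move at their own pace and stop on an object; FORCE is the grip in N (left out, the last holds). Time passes only in rows, so rows that do not move let the fingers close, or fill a call up. It gives the time, the measured TCP pose, the force and the opening at its end, in the units of the state.
- r.sense(): the state, without advancing time (a new reading comes with each control period).
- r.capture(name): name is "side" or "top" or "wrist"; returns the picture (420x560x3 uint8, red, green, blue); there is no depth.
- r.camera_params(name): a dict with "camera_matrix" (3x3 intrinsics, pixels), "cam_to_world" (4x4, takes a point from camera to world coordinates); the wrist camera has in their place "mount" (4x4, takes a point from camera to tool coordinates, whose origin is the TCP and whose axes are the tool frame's). Camera axes: x right, y up, looking along -z (the intrinsics and any distortion apply to the point x, -y, -z); pixel columns grow to the right and rows downward; lengths in mm; the calibration is good to about 2 mm. A picture is of the moment at which its call begins: read the wrist's pose just before it. camera_params takes no time and is no camera call.
- r.sign_off(): hands the job in, once; it reports no verdict.
The state is a dict: "clock": time; "joint_pos": joint angles; "qd": joint speeds; "joint_efforts": joint torques, N m; "tcp_pos": TCP position; "ee_rot": TCP orientation; "force": force on the tool from outside, world axes, zero at the start; "wrist_torque": the same for the moment, N m; "grip_width": finger opening in mm.
Only numpy, scipy, OpenCV 4.12 (cv2) and the standard library are available. Lean on these libraries where they do the work, as an engineer would, in place of code of your own. Each camera call takes 0.05 s, during which the arm holds its last target.

## Working session

There is one attempt and no reset: what is moved stays moved. The work goes in short steps, Python scripts to look and compute and a shell command to move; the robot and the scene stay as the last step left them, time stands still between calls to the robot, and variables do not carry over. Pictures are saved under pics/ and viewed, and the job is handed in when it is done.

```bash
mkdir -p pics; ls; python3 - <<'E'
from station import r
import cv2,numpy as np
np.set_printoptions(precision=3,suppress=True)
print(r.sense())
for n in ["side","top","wrist"]:
    print(n,r.camera_params(n))
    cv2.imwrite(f"pics/{n}0.png",cv2.cvtColor(r.capture(n),cv2.COLOR_RGB2BGR))
E
```

```text
pics
{'clock': 0.0, 'joint_pos': array([ 1.112,  0.468, -0.012,  1.604,  0.006,  1.071, -0.056]), 'qd': array([-0.001,  0.002, -0.001,  0.001, -0.001, -0.001,  0.002]), 'joint_efforts': array([  0.   , -52.058,  -0.013, -24.375,  -0.057,   0.017,   0.   ]), 'tcp_pos': array([ 262.252, -594.1  ,  213.652]), 'ee_rot': array([-0.   ,  0.838, -0.546, -0.001]), 'force': array([ 0.47 , -0.576,  1.032]), 'wrist_torque': array([-0.022, -0.001, -0.021]), 'grip_width': 91.90371023407374}
side {'camera_matrix': array([[405.177,   0.   , 270.383],
       [  0.   , 405.177, 207.655],
       [  0.   ,   0.   ,   1.   ]]), 'cam_to_world': array([[   0.922,    0.284,   -0.263,  341.76 ],
       [  -0.387,    0.65 ,   -0.654, -602.743],
       [  -0.015,    0.705,    0.709,  688.393],
       [   0.   ,    0.   ,    0.   ,    1.   ]])}
top {'camera_matrix': array([[401.638,   0.   , 274.13 ],
       [  0.   , 401.638, 210.874],
       [  0.   ,   0.   ,   1.   ]]), 'cam_to_world': array([[   0.018,    0.982,   -0.19 ,  391.041],
       [  -1.   ,    0.015,   -0.016,  -18.471],
       [  -0.013,    0.19 ,    0.982, 1048.814],
       [   0.   ,    0.   ,    0.   ,    1.   ]])}
wrist {'camera_matrix': array([[373.24 ,   0.   , 280.098],
       [  0.   , 373.24 , 216.175],
       [  0.   ,   0.   ,   1.   ]]), 'mount': array([[   1.   ,    0.001,    0.001,    1.103],
       [   0.001,   -0.971,   -0.239,  -66.909],
       [   0.001,    0.239,   -0.971, -170.837],
       [   0.   ,    0.   ,    0.   ,    1.   ]])}
```

View pics/side0.png

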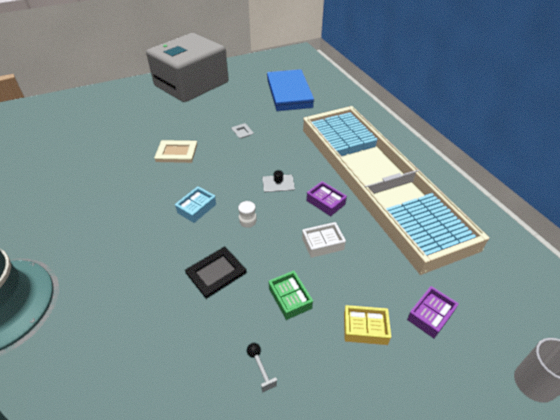

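View pics/top0.png

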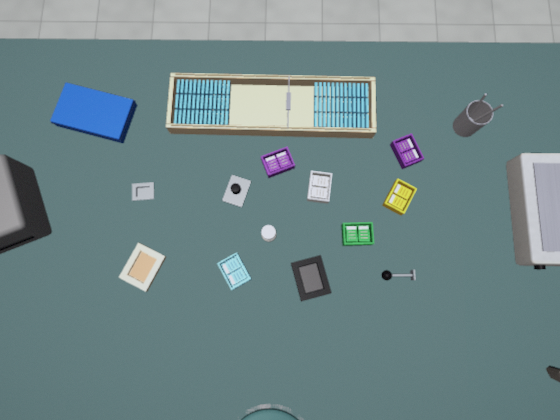

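View pics/wrist0.png

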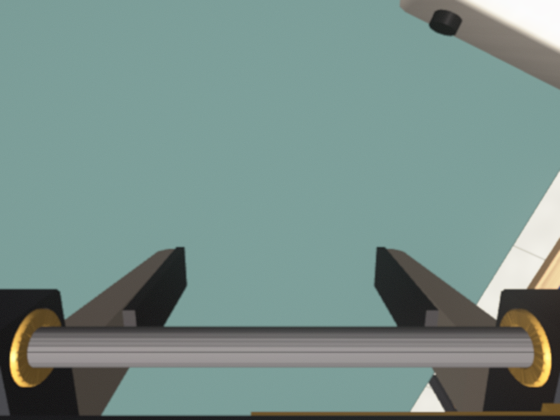

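The scene: top view shows white tray ~(320,186), blue (234,271), yellow (401,197), lid (237,190), ash cradle (142,267), black cradle (311,278). I'll enlarge these in both views.

```bash
cat > h.py <<'E'
import cv2,numpy as np
np.set_printoptions(precision=2,suppress=True)
from station import r
def crop(src,dst,boxes,k=6):
    im=cv2.imread(src); t=[]
    for (u,v) in boxes:
        w=33
        c=im[v-w:v+w,u-w:u+w]
        c=cv2.resize(c,None,fx=k,fy=k,interpolation=cv2.INTER_CUBIC)
        for d in range(-30,31,10):
            p=int((d+w+.5)*k)
            cv2.putText(c,str(u+d),(p-8,8),0,.3,(0,0,255),1);cv2.line(c,(p,10),(p,16),(0,0,255),1)
            cv2.putText(c,str(v+d),(0,p+3),0,.3,(0,0,255),1);cv2.line(c,(20,p),(26,p),(0,0,255),1)
        for a in range(-30,31,10):
            for b in range(-30,31,10):
                c[int((a+w+.5)*k),int((b+w+.5)*k)]=(0,0,255)
        t.append(c)
    rows=[np.hstack([*(t[i:i+2])]) for i in range(0,len(t),2)]
    cv2.imwrite(dst,np.vstack(rows))
def ray(name,uv,pose=None):
    p=r.camera_params(name);K=p["camera_matrix"]
    if name=="wrist":
        pos,q=pose; w,x,y,z=q
        from scipy.spatial.transform import Rotation as R
        T=np.eye(4);T[:3,:3]=R.from_quat([x,y,z,w]).as_matrix();T[:3,3]=pos
        T=T@p["mount"]
    else: T=p["cam_to_world"]
    d=np.linalg.inv(K)@[uv[0],uv[1],1]; d=np.array([d[0],-d[1],-d[2]])
    return T[:3,3],T[:3,:3]@d
def onz(name,uv,z,pose=None):
    o,d=ray(name,uv,pose); return o+d*(z-o[2])/d[2]
def tri(rs):
    A=[];b=[]
    for o,d in rs:
        d=d/np.linalg.norm(d);P=np.eye(3)-np.outer(d,d);A.append(P);b.append(P@o)
    A=np.vstack(A);b=np.hstack(b);x=np.linalg.lstsq(A,b,rcond=None)[0]
    return x,np.linalg.norm(A@x-b)
E
python3 - <<'E'
from h import *
crop("pics/top0.png","pics/tc1.png",[(320,186),(234,271)],6)
crop("pics/top0.png","pics/tc2.png",[(401,197),(237,190)],6)
crop("pics/top0.png","pics/tc3.png",[(142,267),(311,278)],6)
crop("pics/side0.png","pics/sc1.png",[(324,239),(196,204)],6)
crop("pics/side0.png","pics/sc2.png",[(367,325),(278,182)],6)
crop("pics/side0.png","pics/sc3.png",[(176,151),(216,272)],6)
for n in (1,2,3):
    a=cv2.imread(f"pics/tc{n}.png");b=cv2.imread(f"pics/sc{n}.png")
    cv2.imwrite(f"pics/c{n}.png",cv2.resize(np.vstack([a,b]),None,fx=.75,fy=.75) if 0 else np.vstack([a,b]))
    print(a.shape)
E
```

```text
(396, 792, 3)
(396, 792, 3)
(396, 792, 3)
```

View pics/tc1.png

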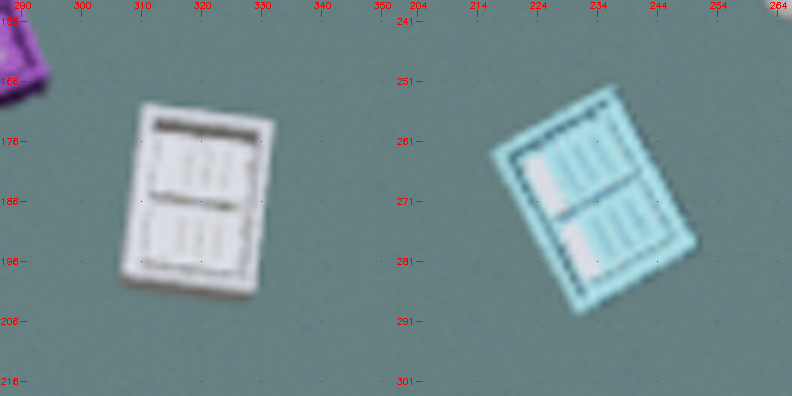

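View pics/tc2.png

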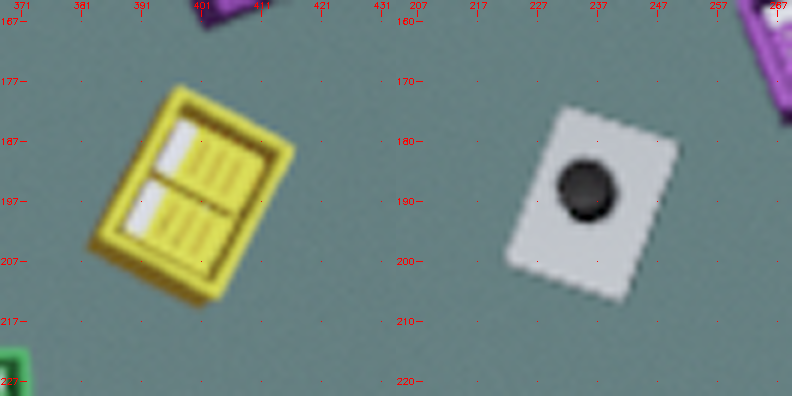

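View pics/tc3.png

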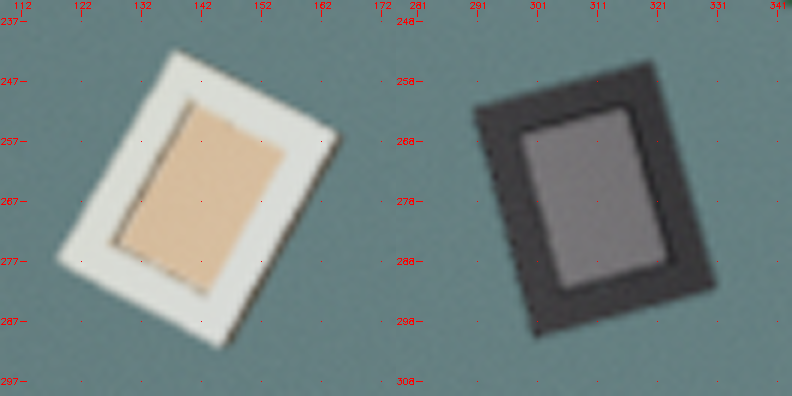

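View pics/sc1.png

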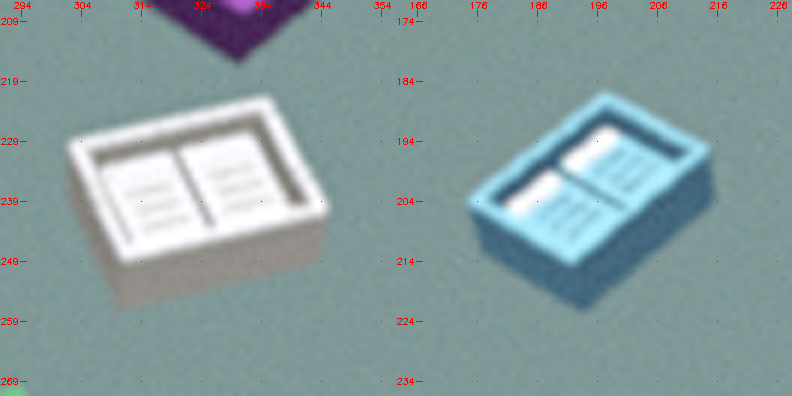

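View pics/sc2.png

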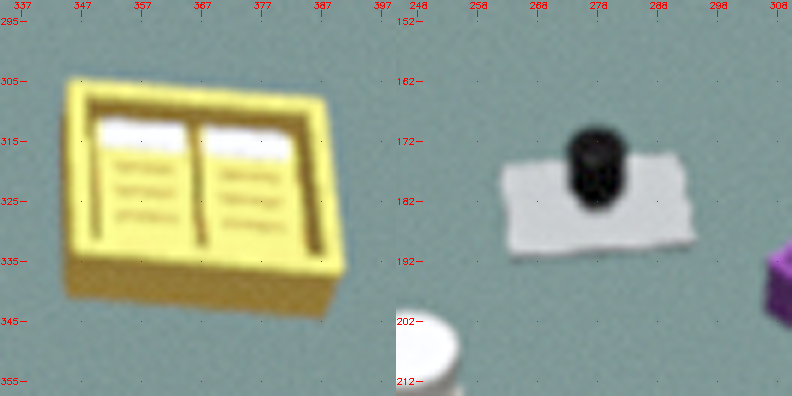

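View pics/sc3.png

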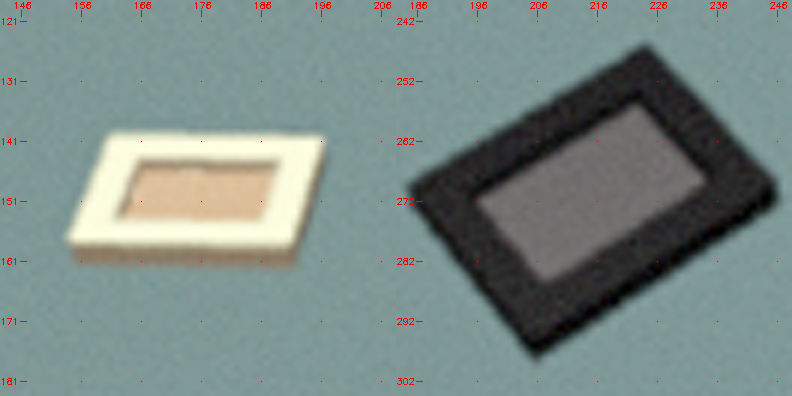

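The crops give clear rim and top corners in both views (e.g. white rim at top (311,170),(332,173),(328.5,201),(307,199)). Triangulating matched corners.

```bash
cat > m.py <<'E'
from h import *
D=dict(
white=([(310.8,169.8),(332.2,172.8),(328.5,201),(306.8,198.8)],[(335.2,221.7),(345.5,240.2),(311.3,249.2),(301.8,229.7)],34),
blue=([(236.5,251.8),(250.7,277.8),(231,289.8),(216.3,262.8)],[(215.2,195.5),(191.8,214.5),(174.2,204.3),(197.3,185.8)],34),
yellow=([(397.5,177.8),(416.8,188.5),(404,213.5),(383.7,203)],[(387.7,307.8),(391,336.8),(345.5,333.5),(344.7,304.8)],34),
lid=([(231.7,174.2),(250.7,180.7),(241.3,206.7),(221.8,200.2)],[(291.8,174),(294.2,188.7),(263.8,191.3),(261.8,176.3)],9),
ash=([(137.5,241.8),(164.7,255.3),(145.5,291.5),(117.8,276.3)],[(196.7,140.3),(191.2,158.5),(153.5,157.7),(160.5,139.5)],14),
black=([(320.3,254.7),(331,292.2),(300.8,300.8),(290.3,262.3)],[(246,269.5),(205.7,296),(184.7,269.7),(224.3,245.7)],14))
for k,(a,b,h) in D.items():
    P=np.array([tri([ray("top",x),ray("side",y)])[0] for x,y in zip(a,b)])
    e=[tri([ray("top",x),ray("side",y)])[1] for x,y in zip(a,b)]
    out=[]
    for n,c in(("top",a),("side",b)):
        Q=np.array([onz(n,x,h) for x in c])[:,:2]
        E=[Q[(i+1)%4]-Q[i] for i in range(4)];L=[np.linalg.norm(x) for x in E]
        # long direction
        l=(E[0]-E[2]) if L[0]+L[2]>L[1]+L[3] else (E[1]-E[3])
        s=(E[1]-E[3]) if L[0]+L[2]>L[1]+L[3] else (E[0]-E[2]); s=np.array([-s[1],s[0]])
        f=lambda v:np.degrees(np.arctan2(v[1],v[0]))%180
        out.append((Q.mean(0),f(l),f(s),np.array(L)))
    print(k,"tri",P.mean(0),"z",P[:,2],"res",np.max(e))
    for o in out: print("   ",*o)
print(tri([ray("top",(235.3,188.2)),ray("side",(278,173))]))
for n,a,b,z in(("jar",(268.5,233),(247,209),50),("puller",(399,275),(262,365),13),("mould",(143,191),(242,131),12)):
    print(n,onz("top",a,z))
E
python3 m.py
```

```text
white tri [ 656.79 -119.05   32.89] z [33.91 35.08 31.02 31.55] res 0.7910962291553282
    [ 656.78 -119.01] 172.3864035509014 173.69674576544674 [56.43 76.4  56.2  78.78]
    [ 656.12 -119.87] 174.423477382698 173.9725552503446 [55.45 77.05 56.53 77.78]
blue tri [433.53  97.05  32.69] z [33.05 32.07 32.39 33.27] res 1.9211994037302664
    [434.15  96.86] 30.732557518644654 30.935924597547995 [74.48 56.81 76.92 57.44]
    [432.71  95.73] 30.636485763465657 30.69794996900191 [77.17 56.22 77.55 58.23]
yellow tri [ 632.96 -327.84   33.1 ] z [34.45 33.21 32.83 31.9 ] res 0.8722140456547525
    [ 632.88 -327.6 ] 151.1249947019647 151.1846195263555 [56.11 75.5  57.44 77.7 ]
    [ 632.5  -328.23] 152.1776038026264 151.30487511074494 [56.74 77.58 56.95 77.49]
lid tri [646.52 100.31   7.83] z [9.32 7.61 6.12 8.27] res 1.3822192788112235
    [646.74 100.11] 162.05521773517106 161.8337513884382 [54.48 75.   55.06 75.72]
    [645.55  99.12] 163.18872347232315 162.12515706702408 [56.15 75.66 56.86 77.52]
ash tri [441.36 336.86  13.15] z [12.68 11.54 13.69 14.69] res 2.6583540745957697
    [442.07 336.55] 154.72709669346065 154.4396368783547 [ 80.73 101.6   82.75  99.18]
    [440.39 335.81] 154.0458535242508 154.73939987747605 [ 82.46 102.69  83.01 103.92]
black tri [420.63 -97.49  10.66] z [10.8   9.09 11.02 11.72] res 1.2749946620194417
    [421.1  -97.27] 15.871738181514388 15.812721260356568 [97.56 79.23 99.56 79.5 ]
    [419.72 -99.89] 16.596299080116722 15.52559840238257 [97.56 80.36 98.37 80.26]
(array([645.49,  99.55,  39.52]), np.float64(0.7444143586776619))
jar [527.9   10.89  50.  ]
puller [ 430.87 -321.53   13.  ]
mould [640.59 349.05  12.  ]
```

```bash
cat > g.py <<'E'
# usage: g.py x y z yaw -> what is left, in tool axes (after turn)
import sys
from h import *
from scipy.spatial.transform import Rotation as R
s=r.sense();w,x,y,z=s["ee_rot"];M=R.from_quat([x,y,z,w]).as_matrix()
yaw=np.degrees(np.arctan2(M[1,0],M[0,0]))
print("t",round(s["clock"],2),"tcp",s["tcp_pos"],"yaw %.2f"%yaw,"tilt",M[:2,2],"F",s["force"],"w %.1f"%s["grip_width"], "q7 %.2f"%s["joint_pos"][6])
if len(sys.argv)>4:
    t=np.array(list(map(float,sys.argv[1:4])));ty=float(sys.argv[4])
    d=t-s["tcp_pos"]; a=np.radians(ty); c,sn=np.cos(a),np.sin(a)
    turn=(yaw-ty+180)%360-180
    print("turn %.2f"%turn,"then tool x %.1f y %.1f z %.1f"%(c*d[0]+sn*d[1], sn*d[0]-c*d[1], -d[2]))
    a=np.radians(yaw);c,sn=np.cos(a),np.sin(a)
    print("(before turning: x %.1f y %.1f)"%(c*d[0]+sn*d[1], sn*d[0]-c*d[1]))
E
python3 -m jog '[[[0,0,5,7.5,1],[0,0,5,7.5,1],[0,0,5,7.5,1],[0,0,5,7.5,1],[0,0,5,7.5,1],[0,0,5,7.5,1],[0,0,5,7.5,1],[0,0,0,0,1]]]' 20
python3 g.py 633 -328 180 -118.7
```

```text
clock: 0.95
tcp_pos: [261.3, -592.4, 174.6]
ee_rot: [0.0, -0.494, 0.869, 0.003]
force: [-0.8, -0.0, -0.2]
grip_width: 92.0
t 0.95 tcp [ 261.34 -592.38  174.61] yaw -120.79 tilt [-0.    0.01] F [-0.81 -0.   -0.2 ] w 92.0 q7 -0.92
turn -2.09 then tool x -410.4 y -199.0 z -5.4
(before turning: x -417.4 y -184.0)
```

```bash
python3 -m jog '[[[-30,-15,0,-2,1],[-48,-22,0,0,1],[-48,-22,0,0,1],[-48,-22,0,0,1],[-48,-22,0,0,1],[-48,-22,0,0,1],[-48,-22,0,0,1],[-48,-22,0,0,1]]]'
python3 g.py 633 -328 180 -118.7
```

```text
clock: 1.75
tcp_pos: [569.0, -365.2, 174.6]
ee_rot: [-0.002, -0.514, 0.858, 0.002]
force: [-0.3, 0.7, -0.3]
grip_width: 92.1
t 1.75 tcp [ 568.95 -365.2   174.56] yaw -118.15 tilt [-0.01  0.  ] F [-0.34  0.69 -0.34] w 92.1 q7 -1.49
turn 0.55 then tool x -63.4 y -38.3 z -5.4
(before turning: x -63.0 y -38.9)
```

```bash
python3 -m jog '[[[-30,-18,0,0.5,1],[-20,-12,0,0,1],[-8,-5,0,0,1],[-5,-3,0,0,1],[0,0,0,0,1],[0,0,0,0,1],[0,0,0,0,1],[0,0,0,0,1]]]'
python3 g.py 633 -328 180 -118.7
python3 - <<'E'
from h import *
s=r.sense();print(s["tcp_pos"],s["ee_rot"])
im=r.capture("wrist");cv2.imwrite("pics/w1.png",im[:,:,::-1])
E
```

```text
clock: 2.55
tcp_pos: [636.9, -321.4, 174.1]
ee_rot: [-0.002, -0.519, 0.855, 0.003]
force: [-0.5, 0.1, 1.0]
grip_width: 91.8
t 2.55 tcp [ 636.89 -321.44  174.14] yaw -117.47 tilt [-0.01  0.  ] F [-0.49  0.11  1.  ] w 91.8 q7 -1.58
turn 1.23 then tool x 7.6 y 0.3 z -5.9
(before turning: x 7.6 y 0.4)
[ 636.89 -321.44  174.14] [-0.   -0.52  0.85  0.  ]
```

View pics/w1.png

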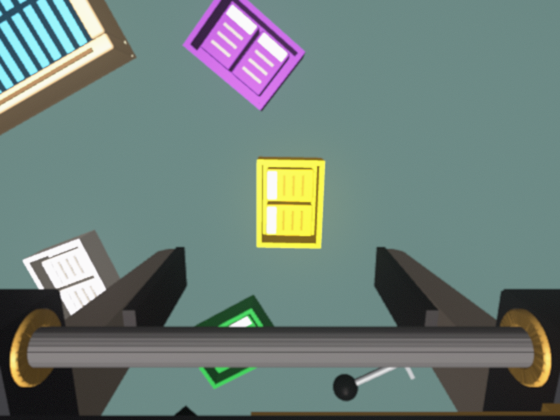

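The wrist view shows the yellow tray upright in frame, with its rim corners at (257,159),(325,160),(321.5,248),(256.5,248). White is at (65,275) and purple at (245,50).

```bash
cat >> h.py <<'E'
def rect(c,h,name="wrist",pose=None):
    Q=np.array([onz(name,x,h,pose) for x in c])[:,:2]
    E=[Q[(i+1)%4]-Q[i] for i in range(4)];L=[np.linalg.norm(x) for x in E]
    i=0 if L[0]+L[2]>L[1]+L[3] else 1
    l=E[i]-E[i+2]; s=E[1-i]-E[(3-i)%4] ; s=np.array([-s[1],s[0]])
    f=lambda v:np.degrees(np.arctan2(v[1],v[0]))%180
    print("ctr",Q.mean(0),"long",f(l),f(s),"L",np.array(L))
E
python3 - <<'E'
from h import *
pose=(np.array([636.89,-321.44,174.14]),[-0.002,-0.519,0.855,0.003])
rect([(257.5,159),(325,160),(321.5,248),(256.5,248)],34,pose=pose)
b=[(387.7,307.8),(391,336.8),(345.5,333.5),(344.7,304.8)]
w=[(257.5,159),(325,160),(321.5,248),(256.5,248)]
# correspondence: wrist up is away(+tool -y)
for i in range(4): print(onz("wrist",w[i],34,pose), onz("side",b[i],34))
P=[tri([ray("wrist",w[i],pose),ray("top",t)])  for i,t in enumerate([(397.5,177.8),(416.8,188.5),(404,213.5),(383.7,203)])]
print(P)
E
```

```text
ctr [ 632.44 -329.25] long 151.39994178392962 152.04020260290196 L [55.8  76.75 57.04 77.6 ]
[ 679.59 -323.18   34.  ] [ 680.39 -321.43   34.  ]
[ 653.06 -372.27   34.  ] [ 653.18 -371.22   34.  ]
[ 585.38 -336.07   34.  ] [ 584.52 -335.1    34.  ]
[ 611.75 -285.5    34.  ] [ 611.9  -285.17   34.  ]
[(array([ 680.11, -322.58,   33.01]), np.float64(1.0870729546080091)), (array([ 652.93, -372.  ,   30.81]), np.float64(0.79667048979546)), (array([ 585.67, -335.39,   33.47]), np.float64(1.1259840042901745)), (array([ 612.21, -284.62,   33.15]), np.float64(1.3837643537456348))]
```

```bash
python3 -m jog '[[[5,0,10,1,1],[3,0,20,0,1],[0,0,30,0,1],[0,0,30,0,1],[0,0,20,0,1],[0,0,10,0,1],[0,0,0,0,1],[0,0,0,0,1]]]'
python3 g.py 632.7 -328.5 10 -118.5
```

```text
clock: 3.4
tcp_pos: [628.6, -334.5, 48.6]
ee_rot: [-0.003, -0.507, 0.862, 0.002]
force: [-0.2, -1.1, -0.4]
grip_width: 91.8
t 3.4 tcp [ 628.65 -334.47   48.55] yaw -119.11 tilt [-0.01  0.  ] F [-0.17 -1.08 -0.4 ] w 91.8 q7 -1.58
turn -0.61 then tool x -7.2 y -0.7 z 38.6
(before turning: x -7.2 y -0.6)
```

```bash
python3 -m jog '[[[-5,0,0,0,1],[-2,0,0,0,1],[0,0,0,0,1],[0,0,0,0,1],[0,0,0,0,1],[0,0,0,0,1],[0,0,0,0,1],[0,0,0,0,1]]]'
python3 g.py 632.7 -328.5 10 -118.5;  python3 g.py 632.7 -328.5 10 -118.5
```

```text
clock: 4.2
tcp_pos: [635.3, -328.9, 53.7]
ee_rot: [-0.0, -0.507, 0.862, -0.001]
force: [-0.6, -0.8, -0.9]
grip_width: 92.0
t 4.2 tcp [ 635.3  -328.91   53.74] yaw -119.10 tilt [ 0. -0.] F [-0.59 -0.82 -0.93] w 92.0 q7 -1.59
turn -0.60 then tool x 0.9 y 2.5 z 43.7
(before turning: x 0.9 y 2.5)
t 4.2 tcp [ 635.3  -328.91   53.74] yaw -119.10 tilt [ 0. -0.] F [-0.59 -0.82 -0.93] w 92.0 q7 -1.59
turn -0.60 then tool x 0.9 y 2.5 z 43.7
(before turning: x 0.9 y 2.5)
```

```bash
python3 -m jog '[[[1,2,20,-0.6,1],[0,0,13,0,1],[0,0,0,0,1],[0,0,0,0,1],[0,0,0,0,1],[0,0,0,0,1],[0,0,0,0,1],[0,0,0,0,1]]]'
python3 g.py 632.7 -328.5 10 -118.5
```

```text
clock: 5.0
tcp_pos: [634.7, -329.9, 22.0]
ee_rot: [0.001, -0.511, 0.86, -0.003]
force: [-0.7, -0.0, 0.2]
grip_width: 91.7
t 5.0 tcp [ 634.74 -329.88   21.98] yaw -118.54 tilt [ 0. -0.] F [-0.73 -0.01  0.21] w 91.7 q7 -1.58
turn -0.04 then tool x -0.2 y 2.5 z 12.0
(before turning: x -0.2 y 2.5)
```

```bash
python3 -m jog '[[[0,2,8,0,1],[0,0,3,0,1],[0,0,0,0,1],[0,0,0,0,-1],[0,0,0,0,-1],[0,0,0,0,-1],[0,0,0,0,-1],[0,0,0,0,-1]]]' 20
python3 g.py 632.7 -328.5 10 -118.5
```

```text
clock: 5.8
tcp_pos: [633.1, -328.9, 10.3]
ee_rot: [0.001, -0.511, 0.86, -0.003]
force: [0.4, -0.1, 0.5]
grip_width: 56.0
t 5.8 tcp [ 633.05 -328.86   10.29] yaw -118.53 tilt [ 0. -0.] F [ 0.43 -0.14  0.53] w 56.0 q7 -1.58
turn -0.03 then tool x -0.1 y 0.5 z 0.3
(before turning: x -0.1 y 0.5)
```

```bash
python3 -m jog '[[[0,0,-4,0,-1],[0,0,-10,0,-1],[0,0,-15,-6,-1],[0,0,-15,-7,-1],[0,0,-15,-8,-1],[0,0,-12,-8,-1],[0,0,-8,-8,-1],[0,0,0,-6,-1]]]'
python3 g.py 421 -97.8 80 -74.3
```

```text
clock: 6.6
tcp_pos: [633.1, -329.0, 97.5]
ee_rot: [0.001, 0.799, -0.601, 0.004]
force: [0.2, 0.8, -2.2]
grip_width: 55.8
t 6.6 tcp [ 633.07 -329.04   97.45] yaw -73.85 tilt [ 0.01 -0.01] F [ 0.18  0.77 -2.22] w 55.8 q7 -0.92
turn 0.45 then tool x -280.0 y 141.6 z 17.5
(before turning: x -281.1 y 139.4)
```

```bash
python3 -m jog '[[[-12,6,0,0,-1],[-25,12.5,0,0,-1],[-36,18,0,0,-1],[-40,20,0,0,-1],[-40,20,0,0,-1],[-40,20,0,0,-1],[-36,18,0,0,-1],[-24,12,0,0,-1]]]'
python3 g.py 421 -97.8 80 -74.3
```

```text
clock: 7.4
tcp_pos: [437.8, -120.8, 100.0]
ee_rot: [0.001, 0.798, -0.603, 0.012]
force: [0.3, 0.8, -0.5]
grip_width: 55.8
t 7.4 tcp [ 437.76 -120.82   99.96] yaw -74.13 tilt [ 0.02 -0.02] F [ 0.3   0.81 -0.54] w 55.8 q7 -1.20
turn 0.17 then tool x -26.7 y 9.9 z 20.0
(before turning: x -26.7 y 9.8)
```

```bash
python3 -m jog '[[[-10,4,0,0,-1],[-6,3,10,0,-1],[-2,1,10,0,-1],[0,0,0,0,-1],[0,0,0,0,-1],[0,0,0,0,-1],[0,0,0,0,-1],[0,0,0,0,-1]]]'
python3 g.py 421 -97.8 80 -74.3
python3 - <<'E'
from h import *
s=r.sense();print(s["tcp_pos"],s["ee_rot"])
im=r.capture("wrist");cv2.imwrite("pics/w2.png",im[:,:,::-1])
im=r.capture("side");cv2.imwrite("pics/s2.png",im[:,:,::-1])
E
```

```text
clock: 8.2
tcp_pos: [428.0, -107.5, 79.4]
ee_rot: [0.0, 0.797, -0.603, 0.014]
force: [-0.3, 0.1, -1.1]
grip_width: 56.1
t 8.2 tcp [ 428.01 -107.45   79.41] yaw -74.23 tilt [ 0.02 -0.02] F [-0.26  0.12 -1.12] w 56.1 q7 -1.24
turn 0.07 then tool x -11.2 y 4.1 z -0.6
(before turning: x -11.2 y 4.1)
[ 428.01 -107.45   79.41] [ 0.    0.8  -0.6   0.01]
```

View pics/w2.png

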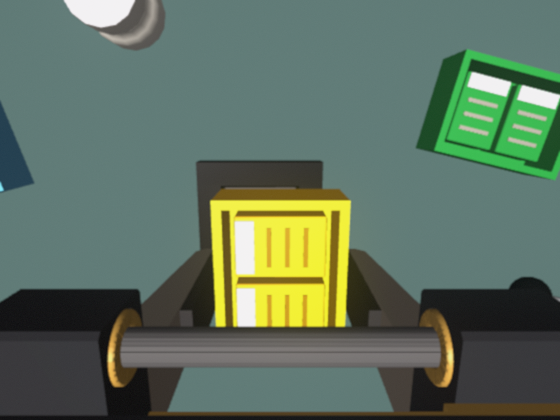

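View pics/s2.png

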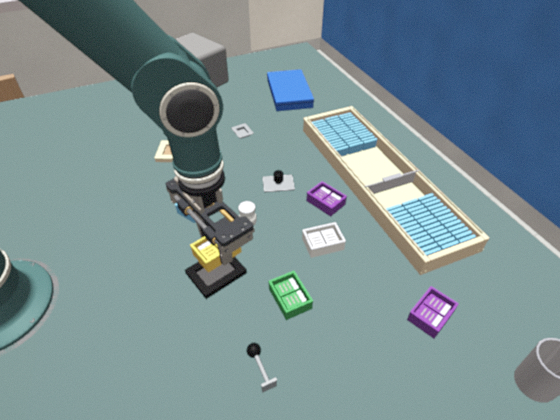

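Wrist view: the tray is held level and parallel to the black cradle, whose far edge runs from (197,161) to (323,161). Checking that edge against the earlier cradle estimate.

```bash
python3 - <<'E'
from h import *
pose=(np.array([428.01,-107.45,79.41]),[0,0.797,-0.603,0.014])
P=[onz("wrist",u,14,pose) for u in [(197,161),(323,161)]];print(P)
a=np.radians(15.8);l=np.array([np.cos(a),np.sin(a)]);s=np.array([-np.sin(a),np.cos(a)])
for q in(1,-1): print(np.array([421,-97.8])+50*l+40*q*s)
# held tray rim corners far
z=79.4-10+34
print([onz("wrist",u,z,pose) for u in [(213,201),(349,199)]])
E
```

```text
[array([458.52, -47.06,  14.  ]), array([ 479.86, -123.48,   14.  ])]
[458.22 -45.7 ]
[ 480.   -122.67]
[array([456.19, -71.96, 103.4 ]), array([ 471.59, -124.53,  103.4 ])]
```

```bash
python3 -m jog '[[[-8,3,5,0,-1],[-2.5,1,10,0,-1],[0,0,10,0,-1],[0,0,8,0,-1],[0,0,2,0,-1],[0,0,0,0,-1],[0,0,0,0,-1],[0,0,0,0,-1]]]'
python3 g.py 421 -98.3 20 -74.3
```

```text
clock: 9.1
tcp_pos: [421.0, -97.8, 40.5]
ee_rot: [0.001, 0.798, -0.603, 0.014]
force: [-1.0, 0.9, -0.2]
grip_width: 55.8
t 9.1 tcp [420.96 -97.84  40.46] yaw -74.18 tilt [ 0.02 -0.02] F [-1.01  0.94 -0.24] w 55.8 q7 -1.29
turn 0.12 then tool x 0.5 y 0.1 z 20.5
(before turning: x 0.5 y 0.1)
```

```bash
python3 -m jog '[[[0.5,0,7,0,-1],[0,0,6,0,-1],[0,0,4,0,-1],[0,0,2,0,-1],[0,0,1,0,-1],[0,0,0,0,-1],[0,0,0,0,-1],[0,0,0,0,-1]]]'
python3 g.py 421 -98.3 20 -74.3
```

```text
clock: 9.9
tcp_pos: [422.5, -99.1, 19.8]
ee_rot: [0.0, 0.798, -0.603, 0.015]
force: [-0.2, -0.4, 1.0]
grip_width: 55.9
t 9.9 tcp [422.53 -99.09  19.78] yaw -74.20 tilt [ 0.02 -0.02] F [-0.22 -0.35  0.95] w 55.9 q7 -1.31
turn 0.10 then tool x -1.2 y 1.3 z -0.2
(before turning: x -1.2 y 1.3)
```

```bash
python3 -m jog '[[[-1,1,1,0,-1],[0,0,0,0,-0.2],[0,0,0,0,0.4],[0,0,0,0,0.8],[0,0,0,0,0.8],[0,0,-5,0,0.8],[0,0,-15,0,0.8],[0,0,-25,0,0.8]]]'
python3 g.py 421 -98.3 20 -74.3
```

```text
clock: 10.7
tcp_pos: [419.3, -97.6, 63.6]
ee_rot: [0.001, 0.798, -0.603, 0.013]
force: [0.5, 0.2, -0.0]
grip_width: 82.9
t 10.7 tcp [419.26 -97.59  63.6 ] yaw -74.20 tilt [ 0.02 -0.02] F [ 0.51  0.18 -0.01] w 82.9 q7 -1.28
turn 0.10 then tool x 1.2 y -1.5 z 43.6
(before turning: x 1.2 y -1.5)
```

```bash
python3 -m jog '[[[0,0,-30,3,1],[0,0,-40,4,1],[0,0,-15,5,1],[0,0,0,5,1],[0,0,0,4,1],[0,0,0,1,1],[0,0,0,0,1],[0,0,0,0,1]]]'
python3 g.py 656.5 -119.3 160 -96.4
python3 - <<'E'
from h import *
im=r.capture("wrist");cv2.imwrite("pics/w3.png",im[:,:,::-1])
E
```

```text
clock: 11.5
tcp_pos: [418.7, -95.6, 157.2]
ee_rot: [0.004, -0.663, 0.748, -0.016]
force: [-0.1, 0.7, -0.4]
grip_width: 91.7
t 11.5 tcp [418.68 -95.64 157.25] yaw -96.90 tilt [ 0.03 -0.02] F [-0.12  0.7  -0.4 ] w 91.7 q7 -1.60
turn -0.50 then tool x -3.0 y -239.0 z -2.8
(before turning: x -5.1 y -238.9)
```

View pics/w3.png

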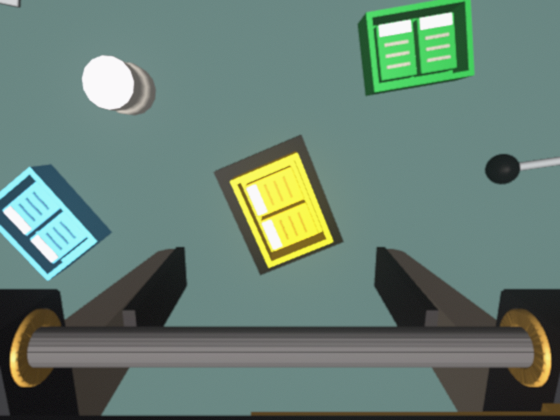

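Yellow looks seated in the black cradle (tray 232–332 × 152–268, margins even). Going on to white.

```bash
python3 -m jog '[[[0,-20,0,-0.5,1],[0,-35,0,0,1],[-1,-40,0,0,1],[-1,-40,0,0,1],[-1,-40,0,0,1],[0,-35,0,0,1],[0,-15,0,0,1],[0,0,0,0,1]]]'
python3 g.py 656.5 -119.3 160 -96.4
```

```text
clock: 12.35
tcp_pos: [647.5, -118.0, 158.0]
ee_rot: [0.001, -0.669, 0.743, -0.013]
force: [-1.2, 0.1, 0.1]
grip_width: 91.8
t 12.35 tcp [ 647.54 -118.03  157.97] yaw -96.06 tilt [ 0.02 -0.02] F [-1.15  0.11  0.06] w 91.8 q7 -1.61
turn 0.34 then tool x 0.3 y -9.0 z -2.0
(before turning: x 0.3 y -9.0)
```

```bash
python3 -m jog '[[[0,-5,8,0.3,1],[0,-3,16,0,1],[0,0,20,0,1],[0,0,14,0,1],[0,0,5,0,1],[0,0,0,0,1],[0,0,0,0,1],[0,0,0,0,1]]]'
python3 g.py 656.5 -119.3 10 -96.4
python3 - <<'E'
from h import *
s=r.sense();print(repr(s["tcp_pos"]),[round(float(v),4) for v in s["ee_rot"]])
im=r.capture("wrist");cv2.imwrite("pics/w4.png",im[:,:,::-1])
E
```

```text
clock: 13.15
tcp_pos: [651.7, -119.9, 88.5]
ee_rot: [-0.001, -0.667, 0.745, -0.01]
force: [0.7, 0.5, -0.4]
grip_width: 92.1
t 13.15 tcp [ 651.66 -119.91   88.46] yaw -96.35 tilt [ 0.01 -0.02] F [ 0.69  0.54 -0.37] w 92.1 q7 -1.62
turn 0.05 then tool x -1.1 y -4.7 z 78.5
(before turning: x -1.1 y -4.7)
array([ 651.66, -119.91,   88.46]) [-0.0008, -0.6669, 0.7451, -0.01]
```

View pics/w4.png

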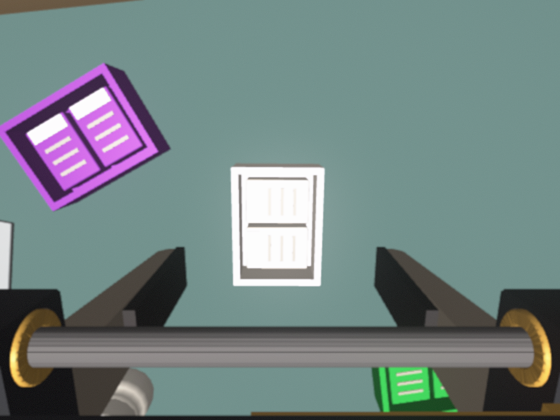

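White tray between the fingers, rim corners (232,167),(324,167),(321,285),(234,285), well aligned.

```bash
python3 - <<'E'
from h import *
rect([(232,167),(324,167),(321,285),(234,285)],34,pose=(np.array([ 651.66, -119.91,   88.46]), [-0.0008, -0.6669, 0.7451, -0.01]))
E
python3 -m jog '[[[-0.5,-3,10,0,1],[-0.5,-2,18,0,1],[0,0,20,0,1],[0,0,14,0,1],[0,0,4,0,1],[0,0,0,0,1],[0,0,0,0,1],[0,0,0,0,1]]]'
python3 g.py 656.5 -119.3 10 -96.4
```

```text
ctr [ 656.49 -120.55] long 173.27204390954694 173.37793390536578 L [55.54 76.53 56.55 76.27]
clock: 14.0
tcp_pos: [659.8, -120.5, 18.3]
ee_rot: [0.0, -0.667, 0.745, -0.011]
force: [-0.6, -0.6, 0.1]
grip_width: 92.3
t 14.0 tcp [ 659.77 -120.51   18.29] yaw -96.34 tilt [ 0.02 -0.02] F [-0.58 -0.58  0.12] w 92.3 q7 -1.63
turn 0.06 then tool x -0.8 y 3.4 z 8.3
(before turning: x -0.8 y 3.4)
```

```bash
python3 -m jog '[[[0,3,5,0,1],[0,0,2,0,1],[0,0,0,0,1],[0,0,0,0,-1],[0,0,0,0,-1],[0,0,0,0,-1],[0,0,0,0,-1],[0,0,0,0,-1]]]' 20
python3 g.py 656.5 -120 10 -96.4
```

```text
clock: 14.8
tcp_pos: [658.2, -120.6, 13.2]
ee_rot: [0.002, -0.667, 0.745, -0.013]
force: [0.1, -0.3, -0.7]
grip_width: 56.1
t 14.8 tcp [ 658.21 -120.55   13.16] yaw -96.35 tilt [ 0.02 -0.02] F [ 0.12 -0.26 -0.65] w 56.1 q7 -1.63
turn 0.05 then tool x -0.4 y 1.8 z 3.2
(before turning: x -0.4 y 1.8)
```

```bash
python3 -m jog '[[[0,0,-4,0,-1],[0,0,-10,0,-1],[0,0,-18,2,-1],[0,0,-20,4,-1],[0,0,-20,5,-1],[0,0,-12,5,-1],[0,0,-5,3,-1],[0,0,0,0,-1]]]'
python3 g.py 441.3 336.3 100 -115.5
```

```text
clock: 15.6
tcp_pos: [658.1, -118.7, 114.6]
ee_rot: [0.007, -0.526, 0.851, -0.014]
force: [-0.3, 0.2, -0.7]
grip_width: 55.8
t 15.6 tcp [ 658.07 -118.69  114.58] yaw -116.57 tilt [ 0.03 -0.02] F [-0.27  0.24 -0.67] w 55.8 q7 -1.92
turn -1.07 then tool x -317.3 y 391.5 z 14.6
(before turning: x -310.0 y 397.4)
```

```bash
python3 -m jog '[[[-8,10,0,-1,-1],[-18,22,0,0,-1],[-26,32,0,0,-1],[-28,35,0,0,-1],[-28,35,0,0,-1],[-28,35,0,0,-1],[-28,35,0,0,-1],[-28,35,0,0,-1]]]'
python3 g.py 441.3 336.3 100 -115.5
```

```text
clock: 16.4
tcp_pos: [517.8, 163.8, 107.1]
ee_rot: [0.007, -0.534, 0.845, -0.015]
force: [0.9, 0.7, -0.7]
grip_width: 55.7
t 16.4 tcp [517.8  163.81 107.13] yaw -115.48 tilt [ 0.03 -0.02] F [ 0.94  0.7  -0.69] w 55.7 q7 -2.45
turn 0.02 then tool x -122.8 y 143.3 z 7.1
(before turning: x -122.8 y 143.3)
```

```bash
python3 -m jog '[[[-28,33,0,0,-1],[-25,29,0,0,-1],[-21,24,0,0,-1],[-15,17,0,0,-1],[-8,9,0,0,-1],[-4,5,0,0,-1],[0,0,0,0,-1],[0,0,0,0,-1]]]'
python3 g.py 441.3 336.3 100 -115.5
python3 - <<'E'
from h import *
s=r.sense();print(repr(s["tcp_pos"]),[round(float(v),4) for v in s["ee_rot"]])
im=r.capture("wrist");cv2.imwrite("pics/w5.png",im[:,:,::-1])
E
```

```text
clock: 17.2
tcp_pos: [440.4, 318.7, 102.7]
ee_rot: [0.005, -0.544, 0.839, -0.012]
force: [-0.2, 0.3, -0.8]
grip_width: 56.2
t 17.2 tcp [440.45 318.71 102.75] yaw -114.07 tilt [ 0.02 -0.02] F [-0.18  0.27 -0.83] w 56.2 q7 -2.77
turn 1.43 then tool x -16.2 y 6.8 z 2.7
(before turning: x -16.4 y 6.4)
array([440.45, 318.71, 102.75]) [0.0046, -0.5441, 0.8389, -0.0123]
```

View pics/w5.png

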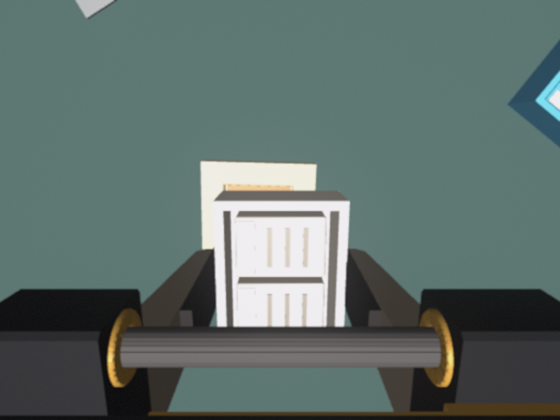

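```bash
python3 - <<'E'
from h import *
pose=(np.array([440.45,318.71,102.75]),[0.0046,-0.5441,0.8389,-0.0123])
P=[onz("wrist",u,14,pose) for u in [(201.5,161),(317,163.5)]];print(P)
d=P[1]-P[0];print(np.degrees(np.arctan2(d[1],d[0]))+90,np.hypot(*d[:2]))
a=np.radians(154.5);l=np.array([np.cos(a),np.sin(a)]);s=np.array([-np.sin(a),np.cos(a)])
for q in(-1,1): print(np.array([441.3,336.3])-50*l+40*q*s)
z=102.75-13+34
print(np.mean([onz("wrist",u,z,pose) for u in [(215,202),(348,202)]],0)+38*np.r_[l,0])
E
```

```text
[array([503.49, 349.07,  14.  ]), array([469.11, 276.62,  14.  ])]
-25.388463485718404 80.18431948644955
[503.65 350.88]
[469.21 278.67]
[438.57 319.34 123.75]
```

```bash
python3 -m jog '[[[-8,4,5,1,-1],[-4,2,10,0,-1],[0,0,15,0,-1],[0,0,12,0,-1],[0,0,5,0,-1],[0,0,0,0,-1],[0,0,0,0,-1],[0,0,0,0,-1]]]'
python3 g.py 442.8 334.6 23 -115.4
```

```text
clock: 18.05
tcp_pos: [443.7, 329.1, 51.2]
ee_rot: [0.004, -0.533, 0.846, -0.013]
force: [1.3, 0.4, -0.8]
grip_width: 56.2
t 18.05 tcp [443.69 329.14  51.2 ] yaw -115.58 tilt [ 0.02 -0.02] F [ 1.33  0.4  -0.76] w 56.2 q7 -2.82
turn -0.18 then tool x -4.5 y 3.1 z 28.2
(before turning: x -4.5 y 3.2)
```

```bash
python3 -m jog '[[[-3,2,5,0,-1],[-1,1,5,0,-1],[0,0,0,0,-1],[0,0,0,0,-1],[0,0,0,0,-1],[0,0,0,0,-1],[0,0,0,0,-1],[0,0,0,0,-1]]]'
python3 g.py 442.8 334.6 23 -115.4
```

```text
clock: 18.85
tcp_pos: [443.7, 335.1, 41.8]
ee_rot: [0.006, -0.533, 0.846, -0.013]
force: [0.9, -0.8, -0.9]
grip_width: 56.0
t 18.85 tcp [443.68 335.14  41.78] yaw -115.58 tilt [ 0.02 -0.02] F [ 0.91 -0.8  -0.94] w 56.0 q7 -2.83
turn -0.18 then tool x 0.9 y 0.6 z 18.8
(before turning: x 0.9 y 0.6)
```

```bash
python3 -m jog '[[[0.5,0.5,6,0,-1],[0,0,5,0,-1],[0,0,4,0,-1],[0,0,2,0,-1],[0,0,1,0,-1],[0,0,0,0,-1],[0,0,0,0,-1],[0,0,0,0,-1]]]'
python3 g.py 442.8 334.6 23 -115.4
```

```text
clock: 19.65
tcp_pos: [443.5, 334.4, 22.4]
ee_rot: [0.006, -0.533, 0.846, -0.013]
force: [-1.1, -0.6, 0.4]
grip_width: 56.1
t 19.65 tcp [443.46 334.43  22.38] yaw -115.58 tilt [ 0.02 -0.02] F [-1.12 -0.56  0.37] w 56.1 q7 -2.83
turn -0.18 then tool x 0.1 y 0.7 z -0.6
(before turning: x 0.1 y 0.7)
```

Home depth (expected 22.2). Release and look.

```bash
python3 -m jog '[[[0,0,1,0,-1],[0,0,0,0,-0.2],[0,0,0,0,0.4],[0,0,0,0,0.7],[0,0,0,0,0.7],[0,0,-8,0,0.7],[0,0,-25,0,0.7],[0,0,-40,0,0.7]]]'
python3 -m jog '[[[0,0,-40,-8,1],[0,0,-20,-8,1],[0,0,0,-8,1],[0,0,0,-8,1],[0,0,0,-8,1],[0,0,0,-8,1],[0,0,0,-8,1],[0,0,0,0,1]]]'
python3 g.py 433.3 96.5 160 -59.3
python3 - <<'E'
from h import *
s=r.sense();print(repr(s["tcp_pos"]),[round(float(v),4) for v in s["ee_rot"]])
im=r.capture("wrist");cv2.imwrite("pics/w6.png",im[:,:,::-1])
E
```

```text
clock: 20.45
tcp_pos: [439.1, 333.2, 92.6]
ee_rot: [0.001, -0.533, 0.846, -0.014]
force: [0.4, -0.0, 0.3]
grip_width: 78.2
clock: 21.25
tcp_pos: [441.4, 337.3, 166.9]
ee_rot: [-0.002, 0.877, -0.48, 0.016]
force: [0.3, 0.3, 0.2]
grip_width: 91.5
t 21.25 tcp [441.39 337.29 166.91] yaw -57.36 tilt [ 0.03 -0.01] F [0.29 0.29 0.17] w 91.5 q7 -1.88
turn 1.94 then tool x 202.9 y 129.9 z 6.9
(before turning: x 198.4 y 136.7)
array([441.39, 337.29, 166.91]) [-0.0015, 0.8773, -0.4797, 0.0165]
```

View pics/w6.png

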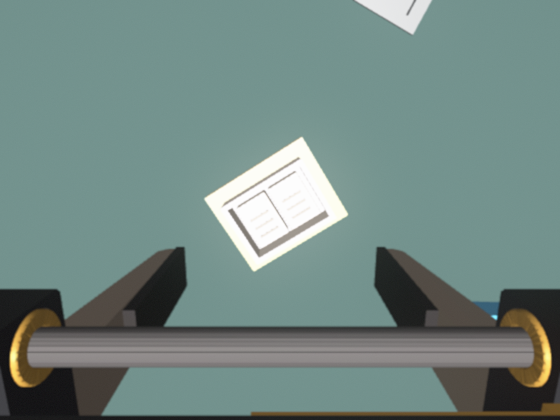

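```bash
python3 - <<'E'
from h import *
im=cv2.imread("pics/w6.png")[130:280,190:360]
g=(255*(im/255.)**4).astype(np.uint8)
cv2.imwrite("pics/w6c.png",cv2.resize(g,None,fx=4,fy=4,interpolation=cv2.INTER_CUBIC))
E
```

```text
(no output)
```

View pics/w6c.png

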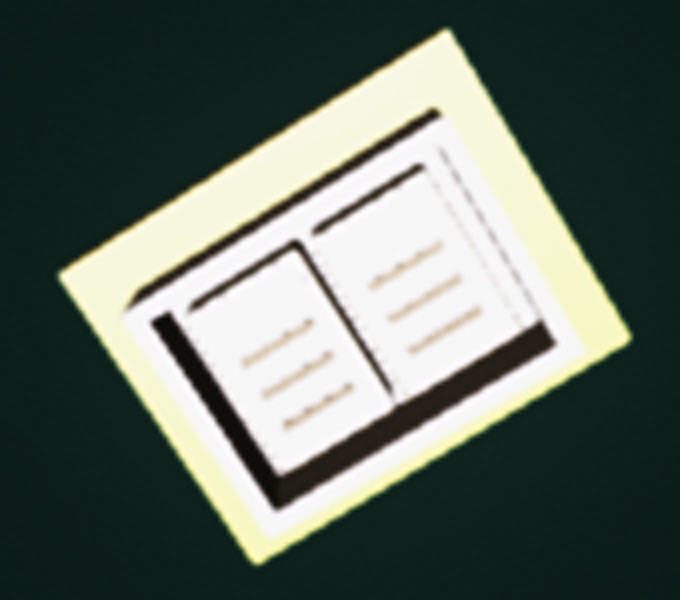

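Enlarged: the white tray is in the cradle, its rim corners at wrist px (222,206),(300.5,158),(336,218),(256,264). Cradle corners are at (205,198),(302,137),(348,214.5),(254,271).

```bash
python3 - <<'E'
from h import *
pose=(np.array([441.39,337.29,166.91]),[-0.0015,0.8773,-0.4797,0.0165])
rect([(221.75,206.25),(300.5,158),(335.75,218),(256.25,264.25)],40,pose=pose)
rect([(221.75,206.25),(300.5,158),(335.75,218),(256.25,264.25)],43,pose=pose)
rect([(205,198),(302.25,137),(348,214.5),(254.25,271.25)],14,pose=pose)
E
```

```text
ctr [442.08 334.21] long 153.71942452333164 152.48676281533682 L [74.53 57.43 77.12 57.04]
ctr [442.59 334.61] long 153.7194245233316 152.48676281533685 L [73.78 56.85 76.34 56.46]
ctr [441.64 334.46] long 154.45240666601785 154.19228511493841 L [99.75 79.91 99.99 80.59]
```

```bash
python3 -m jog '[[[15,10,0,1.9,1],[30,19,0,0,1],[38,24,0,0,1],[38,24,0,0,1],[33,21,0,0,1],[20,13,0,0,1],[8,5,0,0,1],[0,0,0,0,1]]]'
python3 g.py 433.5 96.5 110 -59.3
```

```text
clock: 22.1
tcp_pos: [428.9, 106.7, 169.7]
ee_rot: [-0.002, 0.859, -0.511, 0.017]
force: [-0.4, 1.1, -0.3]
grip_width: 91.9
t 22.1 tcp [428.91 106.73 169.69] yaw -61.47 tilt [ 0.03 -0.01] F [-0.36  1.07 -0.32] w 91.9 q7 -1.48
turn -2.17 then tool x 11.1 y 1.3 z 59.7
(before turning: x 11.2 y 0.9)
```

```bash
python3 -m jog '[[[6,1,10,-2,1],[3,0,20,0,1],[0,0,20,0,1],[0,0,12,0,1],[0,0,4,0,1],[0,0,0,0,1],[0,0,0,0,1],[0,0,0,0,1]]]'
python3 g.py 433.5 96.5 10 -59.3
python3 - <<'E'
from h import *
s=r.sense();print(repr(s["tcp_pos"]),[round(float(v),4) for v in s["ee_rot"]])
im=r.capture("wrist");cv2.imwrite("pics/w7.png",im[:,:,::-1])
E
```

```text
clock: 22.9
tcp_pos: [436.9, 105.9, 104.0]
ee_rot: [-0.005, 0.869, -0.495, 0.018]
force: [-0.7, -0.1, -0.1]
grip_width: 91.9
t 22.9 tcp [436.87 105.94 103.96] yaw -59.33 tilt [ 0.04 -0.01] F [-0.67 -0.15 -0.1 ] w 91.9 q7 -1.48
turn -0.03 then tool x 6.4 y 7.7 z 94.0
(before turning: x 6.4 y 7.7)
array([436.87, 105.94, 103.96]) [-0.005, 0.8689, -0.4947, 0.018]
```

View pics/w7.png

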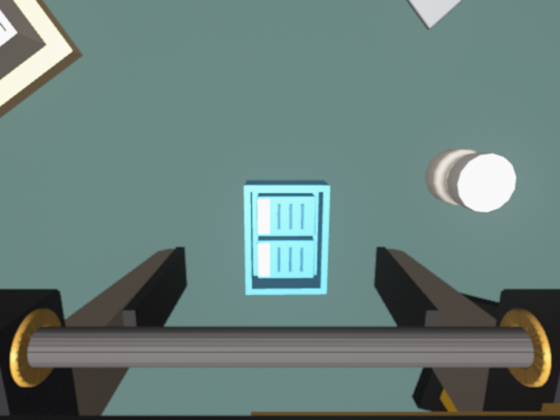

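Blue rim corners: (245,185),(329,186),(327,293),(246.5,294); jar at (470,180), well clear.

```bash
python3 - <<'E'
from h import *
rect([(245,185),(329,186),(327,293.5),(246.5,294)],34,pose=(np.array([436.87,105.94,103.96]),[-0.005,0.8689,-0.4947,0.018]))
E
python3 -m jog '[[[4,5,12,0,1],[2,3,20,0,1],[0,0,20,0,1],[0,0,15,0,1],[0,0,8,0,1],[0,0,0,0,1],[0,0,0,0,1],[0,0,0,0,1]]]'
python3 g.py 433.5 96.5 10 -59.3
```

```text
ctr [433.61  95.45] long 30.690881190760308 30.02759090294205 L [54.96 75.59 56.16 76.16]
clock: 23.75
tcp_pos: [441.1, 97.1, 31.8]
ee_rot: [-0.009, 0.868, -0.495, 0.023]
force: [-0.4, -0.6, 0.7]
grip_width: 91.6
t 23.75 tcp [441.1   97.14  31.8 ] yaw -59.43 tilt [ 0.05 -0.01] F [-0.38 -0.62  0.68] w 91.6 q7 -1.52
turn -0.13 then tool x -3.3 y 6.9 z 21.8
(before turning: x -3.3 y 6.9)
```

```bash
python3 - <<'E'
from h import *
s=r.sense();print(s["joint_pos"],s["clock"],s["qd"])
E
python3 -m jog '[[[-3,6,0,0,1],[0,0,0,0,1],[0,0,0,0,1],[0,0,0,0,1],[0,0,0,0,1],[0,0,0,0,1],[0,0,0,0,1],[0,0,0,0,1]]]'
python3 g.py 433.5 96.5 10 -59.3;python3 - <<'E'
from h import *
s=r.sense();print(s["joint_pos"],s["ee_rot"].round(4))
E
```

```text
[-0.17  0.44 -0.15  2.22  0.2   0.45 -1.52] 23.75 [-0.   -0.01 -0.   -0.01 -0.    0.    0.  ]
clock: 24.55
tcp_pos: [435.2, 97.0, 33.4]
ee_rot: [-0.011, 0.868, -0.495, 0.024]
force: [-0.2, 0.1, -0.0]
grip_width: 92.2
t 24.55 tcp [435.15  97.    33.4 ] yaw -59.44 tilt [ 0.05 -0.01] F [-0.17  0.06 -0.01] w 92.2 q7 -1.53
turn -0.14 then tool x -0.4 y 1.7 z 23.4
(before turning: x -0.4 y 1.7)
[-0.18  0.42 -0.15  2.24  0.2   0.44 -1.53] [-0.01  0.87 -0.5   0.02]
```

```bash
sed -i 's/"tilt",M\[:2,2\]/"tilt mrad",(1000*M[:2,2]).round(1)/' g.py
python3 -m jog '[[[0,0,-15,0,1],[0,0,-20,-5,1],[0,0,-10,-8,1],[0,0,0,-8,1],[0,0,0,-8,1],[0,0,0,-8,1],[0,0,0,-8,1],[0,0,0,-8,1]]]'
python3 g.py
python3 -m jog '[[[0,0,0,-8,1],[0,0,0,-8,1],[0,0,0,-8,1],[0,0,0,-8,1],[0,0,0,-8,1],[0,0,0,-8,1],[0,0,0,-8,1],[0,0,0,-8,1]]]'
python3 g.py
python3 -m jog '[[[0,0,0,-8,1],[0,0,0,-8,1],[0,0,0,-8,1],[0,0,0,-8,1],[0,0,0,-8,1],[0,0,0,-8,1],[0,0,0,-8,1],[0,0,0,0,1]]]'
python3 g.py 433.5 96.2 10 120.5
```

```text
clock: 25.35
tcp_pos: [432.5, 97.1, 80.0]
ee_rot: [0.002, 0.999, -0.038, 0.026]
force: [0.4, -0.5, 0.1]
grip_width: 91.9
t 25.35 tcp [432.51  97.14  79.98] yaw -4.30 tilt mrad [51.7 -6.5] F [ 0.38 -0.5   0.15] w 91.9 q7 -0.67
clock: 26.15
tcp_pos: [432.3, 96.6, 79.7]
ee_rot: [0.016, 0.855, 0.518, 0.02]
force: [-0.3, 1.3, -0.4]
grip_width: 91.8
t 26.15 tcp [432.32  96.58  79.72] yaw 62.42 tilt mrad [51.3 -6.8] F [-0.35  1.26 -0.39] w 91.8 q7 0.33
clock: 26.95
tcp_pos: [432.2, 95.6, 79.2]
ee_rot: [0.024, 0.494, 0.869, 0.009]
force: [0.2, -1.5, -0.5]
grip_width: 92.1
t 26.95 tcp [432.17  95.56  79.25] yaw 120.69 tilt mrad [50.3 -6.9] F [ 0.17 -1.49 -0.49] w 92.1 q7 1.19
turn 0.19 then tool x -0.1 y 1.5 z 69.2
(before turning: x -0.1 y 1.5)
```

```bash
python3 -m jog '[[[0,2,8,0,1],[0,2,15,0,1],[0,1,15,0,1],[0,0,10,0,1],[0,0,4,0,1],[0,0,0,0,1],[0,0,0,0,1],[0,0,0,0,1]]]'
python3 g.py 433.5 96.2 10 120.5
```

```text
clock: 27.75
tcp_pos: [440.1, 97.7, 24.3]
ee_rot: [0.024, 0.501, 0.865, 0.009]
force: [0.6, 0.0, -0.1]
grip_width: 92.1
t 27.75 tcp [440.14  97.66  24.34] yaw 119.77 tilt mrad [51.1 -7.9] F [ 0.57  0.04 -0.08] w 92.1 q7 1.05
turn -0.73 then tool x 2.1 y -6.5 z 14.3
(before turning: x 2.0 y -6.5)
```

```bash
python3 -m jog '[[[2,-5,5,-0.7,1],[0,-2,5,0,1],[0,0,2,0,1],[0,0,0,0,1],[0,0,0,0,1],[0,0,0,0,1],[0,0,0,0,1],[0,0,0,0,1]]]'
python3 g.py 433.5 96.2 10 120.5
```

```text
clock: 28.55
tcp_pos: [433.9, 95.4, 12.0]
ee_rot: [0.025, 0.496, 0.868, 0.01]
force: [0.9, 0.4, -0.5]
grip_width: 91.9
t 28.55 tcp [433.91  95.4   11.97] yaw 120.46 tilt mrad [53.2 -7.9] F [ 0.94  0.35 -0.5 ] w 91.9 q7 1.02
turn -0.04 then tool x 0.9 y 0.0 z 2.0
(before turning: x 0.9 y 0.0)
```

```bash
python3 -m jog '[[[1,0,1,0,1],[0,0,0,0,-1],[0,0,0,0,-1],[0,0,0,0,-1],[0,0,0,0,-1],[0,0,0,0,-1],[0,0,0,0,-1],[0,0,0,0,-1]]]'
python3 g.py 433.5 96.2 10 120.5
```

```text
clock: 29.35
tcp_pos: [433.6, 96.4, 11.0]
ee_rot: [0.025, 0.496, 0.868, 0.01]
force: [-0.3, 0.4, 0.1]
grip_width: 56.1
t 29.35 tcp [433.59  96.41  10.98] yaw 120.45 tilt mrad [53.5 -7.7] F [-0.28  0.45  0.14] w 56.1 q7 1.01
turn -0.05 then tool x -0.1 y -0.2 z 1.0
(before turning: x -0.1 y -0.2)
```

```bash
python3 -m jog '[[[0,0,-4,0,-1],[0,0,-10,0,-1],[0,0,-18,0,-1],[0,0,-20,6,-1],[0,0,-18,8,-1],[0,0,-12,8,-1],[0,0,-5,8,-1],[0,0,0,8,-1]]]'
python3 -m jog '[[[0,0,0,8,-1],[0,0,0,6,-1],[0,0,0,2,-1],[0,0,0,0,-1],[0,0,0,0,-1],[0,0,0,0,-1],[0,0,0,0,-1],[0,0,0,0,-1]]]'
python3 g.py 442 334.6 110 64.3
python3 - <<'E'
from h import *
im=r.capture("wrist");cv2.imwrite("pics/w8.png",im[:,:,::-1])
E
```

```text
clock: 30.15
tcp_pos: [426.9, 97.7, 104.4]
ee_rot: [0.019, 0.759, 0.65, 0.017]
force: [0.1, -0.8, -2.0]
grip_width: 56.1
clock: 30.95
tcp_pos: [426.1, 98.1, 108.3]
ee_rot: [0.018, 0.845, 0.534, 0.021]
force: [-0.8, -0.2, -2.1]
grip_width: 55.9
t 30.95 tcp [426.1   98.13 108.33] yaw 64.61 tilt mrad [54.4 -7. ] F [-0.8  -0.19 -2.08] w 55.9 q7 0.41
turn 0.31 then tool x 220.0 y -88.2 z -1.7
(before turning: x 220.5 y -87.0)
```

View pics/w8.png

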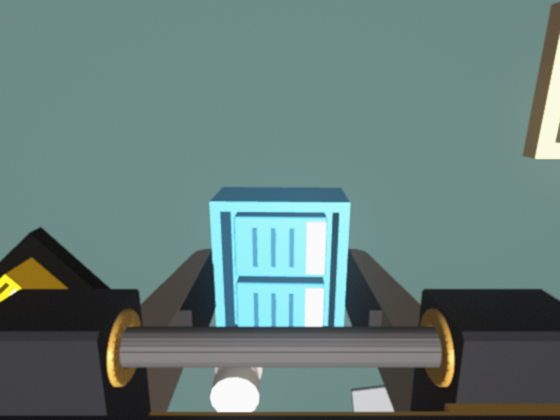

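Blue is held squarely and level with its cassettes in. Carrying it to the ash cradle.

```bash
python3 -m jog '[[[10,-4,0,0.3,-1],[20,-8,0,0,-1],[32,-13,0,0,-1],[36,-14,0,0,-1],[36,-14,0,0,-1],[34,-13,0,0,-1],[22,-9,0,0,-1],[10,-4,0,0,-1]]]'
python3 g.py 442 334.6 110 64.3
```

```text
clock: 31.8
tcp_pos: [443.1, 316.7, 105.3]
ee_rot: [0.018, 0.849, 0.528, 0.019]
force: [-0.5, -1.1, -1.2]
grip_width: 56.2
t 31.8 tcp [443.1  316.74 105.34] yaw 63.85 tilt mrad [50.9 -9.7] F [-0.48 -1.11 -1.19] w 56.2 q7 -0.04
turn -0.45 then tool x 15.6 y -8.7 z -4.7
(before turning: x 15.5 y -8.9)
```

```bash
python3 -m jog '[[[8,-5,4,-0.4,-1],[4,-3,10,0,-1],[1,-1,10,0,-1],[0,0,4,0,-1],[0,0,0,0,-1],[0,0,0,0,-1],[0,0,0,0,-1],[0,0,0,0,-1]]]'
python3 g.py 442.4 334.6 65 64.3
python3 - <<'E'
from h import *
s=r.sense();print(repr(s["tcp_pos"]),[round(float(v),4) for v in s["ee_rot"]])
im=r.capture("wrist");cv2.imwrite("pics/w9.png",im[:,:,::-1])
im=r.capture("side");cv2.imwrite("pics/s9.png",cv2.resize(im[70:220,90:290,::-1],None,fx=4,fy=4,interpolation=cv2.INTER_CUBIC))
E
```

```text
clock: 32.6
tcp_pos: [442.3, 327.6, 73.0]
ee_rot: [0.019, 0.848, 0.53, 0.017]
force: [-0.2, -0.4, -1.5]
grip_width: 56.1
t 32.6 tcp [442.31 327.61  72.99] yaw 64.04 tilt mrad [ 48.4 -15. ] F [-0.2  -0.42 -1.48] w 56.1 q7 -0.09
turn -0.26 then tool x 6.3 y -2.9 z 8.0
(before turning: x 6.3 y -3.0)
array([442.31, 327.61,  72.99]) [0.0192, 0.8476, 0.53, 0.0165]
```

View pics/w9.png

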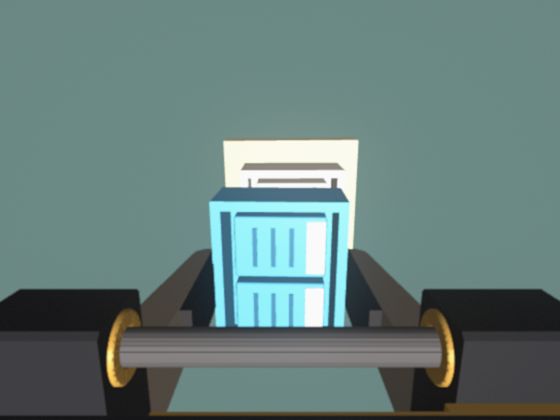

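View pics/s9.png

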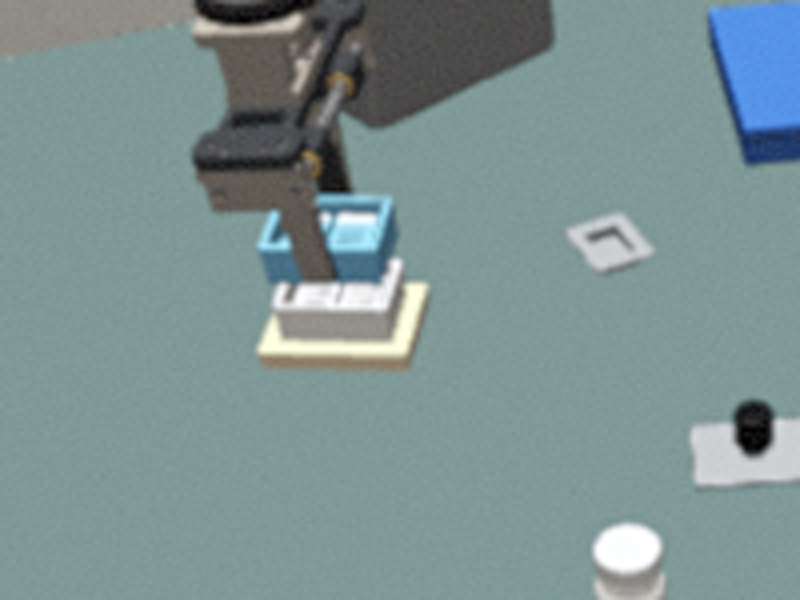

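```bash
python3 - <<'E'
from h import *
im=cv2.imread("pics/w9.png")[130:215,205:365]
cv2.imwrite("pics/w9c.png",cv2.resize((255*(im/255.)**2.5).astype(np.uint8),None,fx=5,fy=5,interpolation=cv2.INTER_CUBIC))
E
```

```text
(no output)
```

View pics/w9c.png

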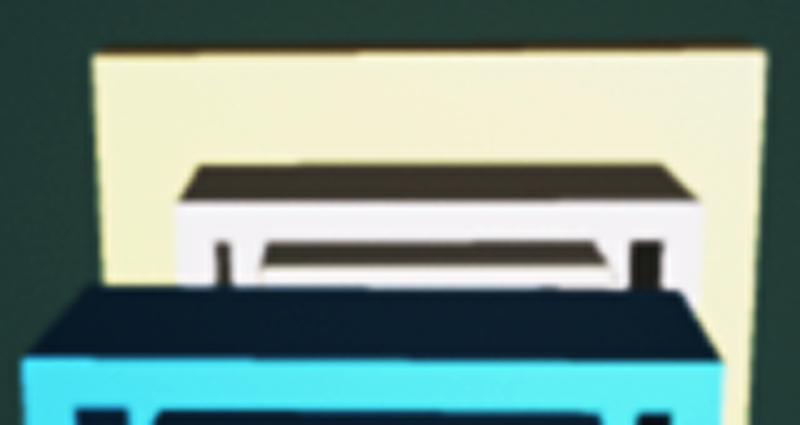

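The crop shows the white rim's far edge at (240,170)–(345,170) and the blue rim's at (209,201)–(350,202), parallel. Computing the offset.

```bash
python3 - <<'E'
from h import *
pose=(np.array([442.31,327.61,72.99]),[0.0192,0.8476,0.53,0.0165])
W=[onz("wrist",u,43,pose) for u in[(240.4,170.4),(345.4,170)]]
B=[onz("wrist",u,96,pose) for u in[(209.4,201.4),(349.6,202.2)]]
C=[onz("wrist",u,14,pose) for u in[(223.4,141),(358.4,140)]]
for Q in(W,B,C):
    d=Q[1]-Q[0];print(np.mean(Q,0),np.hypot(*d[:2]),np.degrees(np.arctan2(d[1],d[0])))
d=np.mean(W,0)-np.mean(B,0);a=np.radians(64);c,s=np.cos(a),np.sin(a)
print(d,"tool x,y",c*d[0]+s*d[1],s*d[0]-c*d[1])
E
```

```text
[408.33 351.29  43.  ] 55.90946055271562 64.11561613085746
[408.31 342.98  96.  ] 55.93663307123383 63.515703934503016
[396.7  356.85  14.  ] 80.58492330809761 64.3518253903812
[  0.03   8.31 -53.  ] tool x,y 7.478543106686705 -3.6195756777095345
```

```bash
python3 -m jog '[[[5,-3,2,0,-1],[2,-1,4,0,-1],[0,0,2,0,-1],[0,0,0,0,-1],[0,0,0,0,-1],[0,0,0,0,-1],[0,0,0,0,-1],[0,0,0,0,-1]]]'
python3 g.py 442.3 335.7 49 64.1
```

```text
clock: 33.5
tcp_pos: [442.2, 336.9, 64.5]
ee_rot: [0.019, 0.847, 0.53, 0.017]
force: [-0.4, -0.1, -1.1]
grip_width: 55.9
t 33.5 tcp [442.23 336.89  64.52] yaw 64.08 tilt mrad [ 49.1 -14.3] F [-0.4  -0.07 -1.12] w 55.9 q7 -0.11
turn -0.02 then tool x -1.0 y 0.6 z 15.5
(before turning: x -1.0 y 0.6)
```

```bash
python3 -m jog '[[[-1,0,4,0,-1],[0,0,4,0,-1],[0,0,3,0,-1],[0,0,2,0,-1],[0,0,1,0,-1],[0,0,1,0,-1],[0,0,0,0,-1],[0,0,0,0,-1]]]'
python3 g.py 442.3 335.7 49 64.1
python3 - <<'E'
from h import *
im=r.capture("side");cv2.imwrite("pics/s10.png",cv2.resize(im[90:190,110:240,::-1],None,fx=6,fy=6,interpolation=cv2.INTER_CUBIC))
E
```

```text
clock: 34.3
tcp_pos: [442.9, 335.7, 50.0]
ee_rot: [0.02, 0.847, 0.53, 0.017]
force: [0.6, -0.0, -1.7]
grip_width: 56.0
t 34.3 tcp [442.86 335.7   49.95] yaw 64.08 tilt mrad [ 50.4 -15.8] F [ 0.63 -0.03 -1.75] w 56.0 q7 -0.13
turn -0.02 then tool x -0.2 y -0.5 z 1.0
(before turning: x -0.2 y -0.5)
```

View pics/s10.png

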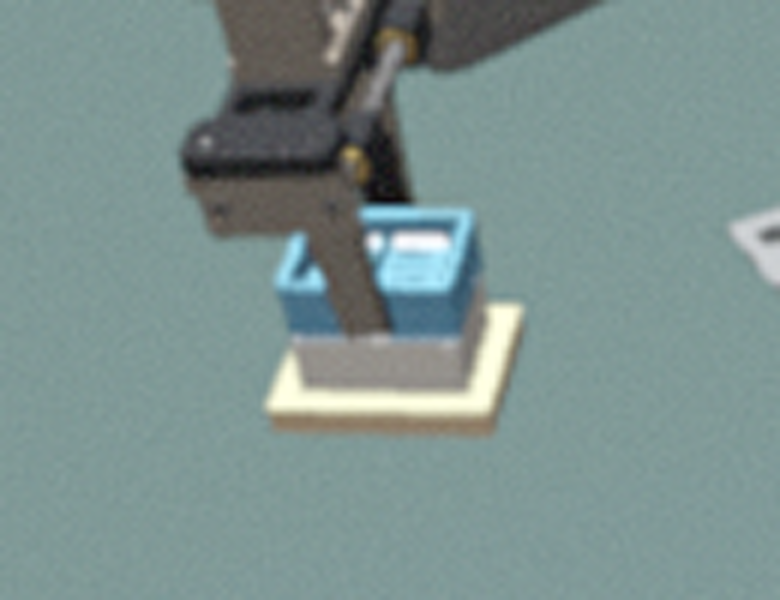

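Nearly home: blue body at the white rim. One more mm, then release and lift straight up.

```bash
python3 -m jog '[[[0,0,1,0,-1],[0,0,0.5,0,-1],[0,0,0,0,-0.2],[0,0,0,0,0.2],[0,0,0,0,0.6],[0,0,0,0,0.7],[0,0,0,0,0.7],[0,0,0,0,0.7]]]'
python3 g.py 442.3 335.7 49 64.1
python3 -m jog '[[[0,0,-5,0,0.7],[0,0,-12,0,0.7],[0,0,-20,0,0.7],[0,0,-30,0,0.8],[0,0,-30,0,0.9],[0,0,-20,0,1],[0,0,0,0,1],[0,0,0,0,1]]]'
python3 g.py 
python3 - <<'E'
from h import *
s=r.sense();print(repr(s["tcp_pos"]),[round(float(v),4) for v in s["ee_rot"]])
im=r.capture("wrist");cv2.imwrite("pics/w11.png",im[:,:,::-1])
im=r.capture("side");cv2.imwrite("pics/s11.png",cv2.resize(im[90:190,110:240,::-1],None,fx=6,fy=6,interpolation=cv2.INTER_CUBIC))
E
```

```text
clock: 35.15
tcp_pos: [443.3, 336.0, 49.2]
ee_rot: [0.02, 0.847, 0.53, 0.018]
force: [0.5, -0.0, -0.0]
grip_width: 78.2
t 35.15 tcp [443.35 336.04  49.19] yaw 64.08 tilt mrad [ 51.3 -15.8] F [ 0.5  -0.04 -0.  ] w 78.2 q7 -0.13
turn -0.02 then tool x -0.8 y -0.8 z 0.2
(before turning: x -0.8 y -0.8)
clock: 35.95
tcp_pos: [436.5, 338.8, 174.9]
ee_rot: [0.02, 0.847, 0.531, 0.019]
force: [0.1, -0.2, -1.0]
grip_width: 91.9
t 35.95 tcp [436.51 338.76 174.9 ] yaw 64.17 tilt mrad [ 52.9 -14.6] F [ 0.09 -0.21 -1.01] w 91.9 q7 0.00
array([436.51, 338.76, 174.9 ]) [0.0202, 0.847, 0.5309, 0.0185]
```

View pics/w11.png

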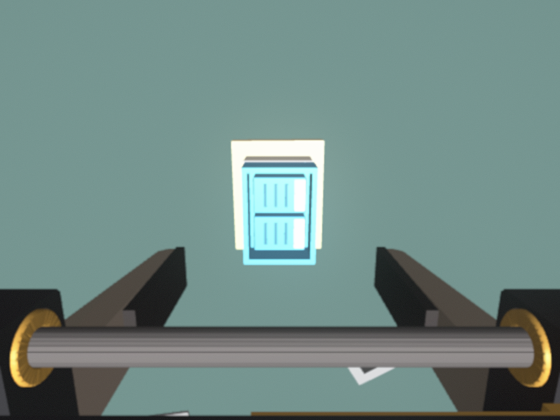

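View pics/s11.png

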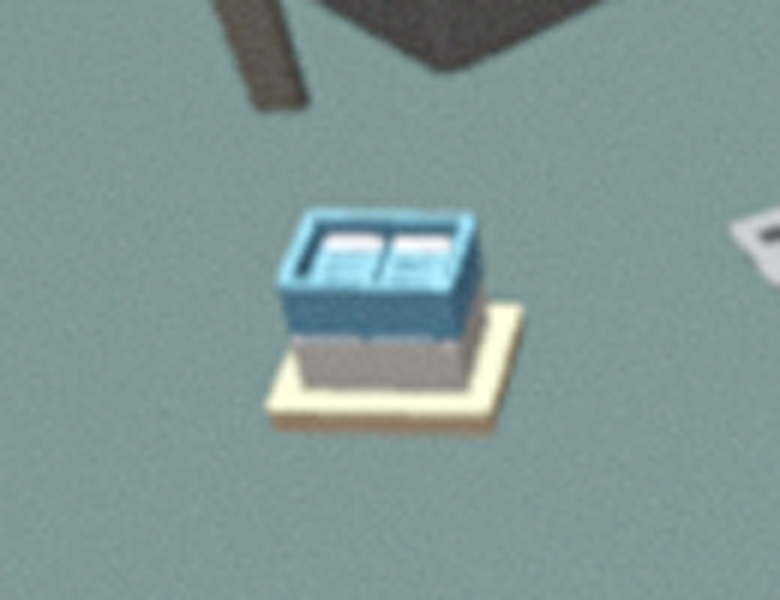

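Blue sits flush on white in both views (blue rim at wrist (242,165)–(316,264)). Measuring it for the lid's target.

```bash
python3 - <<'E'
from h import *
im=cv2.imread("pics/w11.png")[130:280,220:340]
cv2.imwrite("pics/w11c.png",cv2.resize((255*(im/255.)**2).astype(np.uint8),None,fx=4,fy=4,interpolation=cv2.INTER_CUBIC))
pose=(np.array([436.51,338.76,174.9]),[0.0202,0.847,0.5309,0.0185])
rect([(242,165.5),(317,165.5),(315.5,264.5),(243,264.5)],72,pose=pose)
E
python3 g.py 645.8 99.6 150 72.2;python3 g.py 645.8 99.6 150 -107.8
```

```text
ctr [443.26 335.32] long 153.93850001352155 153.9160290433635 L [54.44 78.3  57.05 78.13]
t 36.05 tcp [436.26 338.73 174.13] yaw 64.18 tilt mrad [ 51.7 -15. ] F [-0.01  0.45  0.09] w 92.0 q7 0.00
turn -8.02 then tool x -163.6 y 272.6 z 24.1
(before turning: x -124.0 y 292.8)
t 36.05 tcp [436.26 338.73 174.13] yaw 64.18 tilt mrad [ 51.7 -15. ] F [-0.01  0.45  0.09] w 92.0 q7 0.00
turn 171.98 then tool x 163.6 y -272.6 z 24.1
(before turning: x -124.0 y 292.8)
```

View pics/w11c.png

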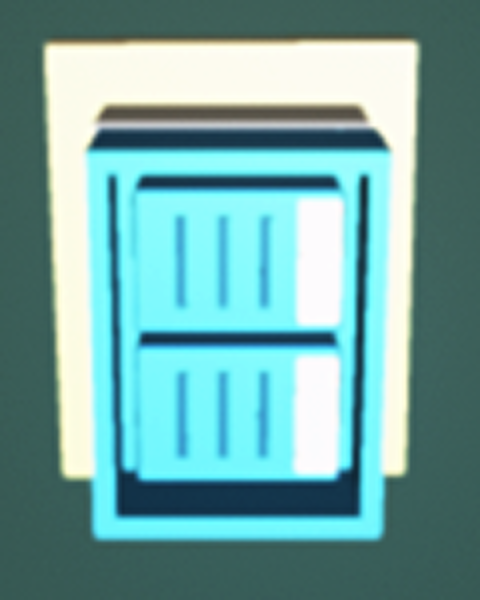

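```bash
python3 - <<'E'
from h import *
pose=(np.array([436.4,338.75,174.6]),[0.0202,0.847,0.5309,0.0185])
rect([(241.4,167),(317.2,167),(315.7,264.9),(242.8,264.9)],72,pose=pose)
E
python3 -m jog '[[[0,0,0,-8,1],[-16,27,0,0,1],[-22,36,0,0,1],[-24,40,0,0,1],[-24,40,0,0,1],[-24,40,0,0,1],[-20,34,0,0,1],[-10,16,0,0,1]]]'
python3 g.py 645.8 99.6 120 72.2
```

```text
ctr [443.68 334.97] long 154.0443540755255 153.91467132479127 L [55.03 77.47 57.33 77.29]
clock: 36.85
tcp_pos: [616.2, 130.2, 175.2]
ee_rot: [0.018, 0.803, 0.596, 0.009]
force: [-0.4, -0.3, -0.2]
grip_width: 92.0
t 36.85 tcp [616.2  130.21 175.19] yaw 73.20 tilt mrad [ 35.  -17.8] F [-0.42 -0.29 -0.16] w 92.0 q7 0.63
turn 1.00 then tool x -20.1 y 37.5 z 55.2
(before turning: x -20.8 y 37.2)
```

```bash
python3 -m jog '[[[-8,16,8,1,1],[-4,8,12,0,1],[-2,4,10,0,1],[0,0,5,0,1],[0,0,0,0,1],[0,0,0,0,1],[0,0,0,0,1],[0,0,0,0,1]]]'
python3 g.py 645.8 99.6 15 72.2
python3 - <<'E'
from h import *
s=r.sense();print(repr(s["tcp_pos"]),[round(float(v),4) for v in s["ee_rot"]])
im=r.capture("wrist");cv2.imwrite("pics/w12.png",im[:,:,::-1])
E
```

```text
clock: 37.65
tcp_pos: [637.7, 108.8, 133.2]
ee_rot: [0.015, 0.807, 0.59, 0.005]
force: [-0.0, 0.6, -0.4]
grip_width: 91.9
t 37.65 tcp [637.68 108.78 133.19] yaw 72.33 tilt mrad [ 26.  -17.1] F [-0.02  0.62 -0.36] w 91.9 q7 0.64
turn 0.13 then tool x -6.3 y 10.5 z 118.2
(before turning: x -6.3 y 10.5)
array([637.68, 108.78, 133.19]) [0.0146, 0.8072, 0.5901, 0.0054]
```

View pics/w12.png

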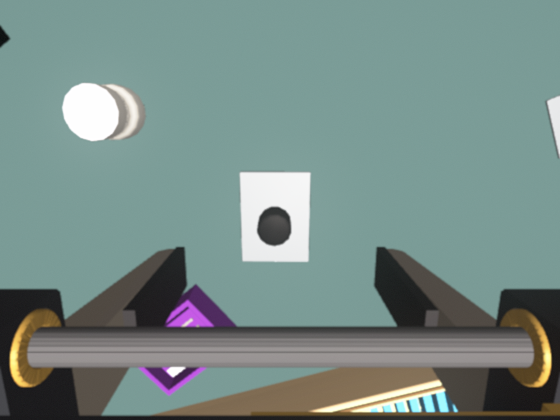

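```bash
python3 - <<'E'
from h import *
pose=(np.array([637.68,108.78,133.19]),[0.0146,0.8072,0.5901,0.0054])
rect([(240,172),(310,172),(308.5,262),(242.5,262)],9,pose=pose)
print(onz("wrist",(274.5,225),42,pose))
E
python3 -m jog '[[[-4,7,8,0,0.2],[-2,3,18,0,0.2],[0,0,20,0,0.2],[0,0,20,0,0.2],[0,0,12,0,0.2],[0,0,4,0,0.2],[0,0,0,0,0.2],[0,0,0,0,0.2]]]'
python3 g.py 645.8 99.6 16 72.2
```

```text
ctr [647.6   99.57] long 162.36912218452386 162.38790452574995 L [55.23 76.26 55.7  76.37]
[643.34 101.08  42.  ]
clock: 38.5
tcp_pos: [649.3, 95.3, 44.4]
ee_rot: [0.015, 0.808, 0.589, 0.005]
force: [0.4, 0.3, 0.8]
grip_width: 55.1
t 38.5 tcp [649.29  95.31  44.41] yaw 72.20 tilt mrad [ 26.2 -18.4] F [0.42 0.29 0.77] w 55.1 q7 0.60
turn -0.00 then tool x 3.0 y -4.6 z 28.4
(before turning: x 3.0 y -4.6)
```

```bash
python3 -m jog '[[[2.5,-4,5,0,0.2],[1,-1,8,0,0.2],[0,0,6,0,0.2],[0,0,3,0,0.2],[0,0,0,0,0.2],[0,0,0,0,0.2],[0,0,0,0,0.2],[0,0,0,0,0.2]]]'
python3 g.py 646 99.7 15.5 72.2
python3 - <<'E'
from h import *
im=r.capture("side");cv2.imwrite("pics/s13.png",cv2.resize(im[130:230,210:340,::-1],None,fx=6,fy=6,interpolation=cv2.INTER_CUBIC))
E
```

```text
clock: 39.3
tcp_pos: [647.5, 100.9, 22.9]
ee_rot: [0.016, 0.808, 0.589, 0.007]
force: [0.3, 0.3, 0.1]
grip_width: 55.1
t 39.3 tcp [647.49 100.93  22.87] yaw 72.22 tilt mrad [ 30.4 -17.7] F [0.28 0.29 0.11] w 55.1 q7 0.57
turn 0.02 then tool x -1.6 y -1.0 z 7.4
(before turning: x -1.6 y -1.0)
```

View pics/s13.png

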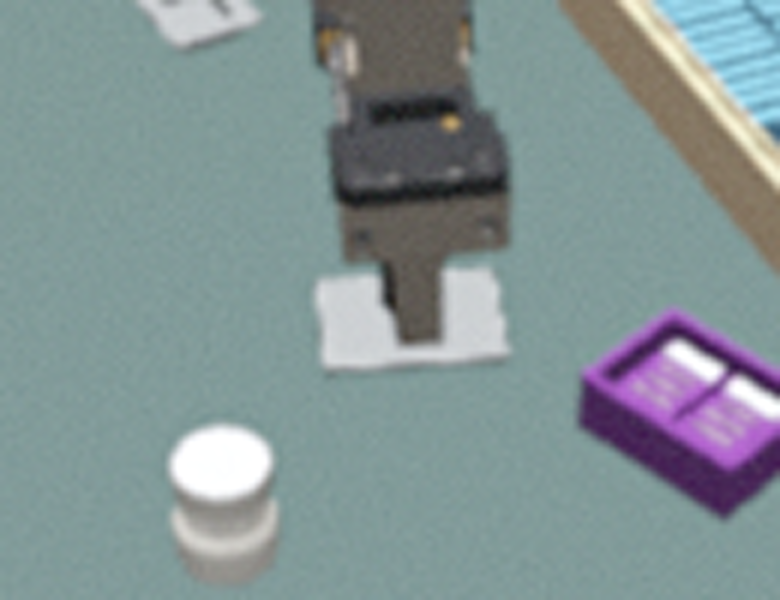

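The fingers straddle the knob, the plate is clear, and jar and purple tray are free. Final descent and grip.

```bash
python3 -m jog '[[[-1.5,-1,4,0,0.2],[0,0,2,0,0.2],[0,0,0,0,0.2],[0,0,0,0,-1],[0,0,0,0,-1],[0,0,0,0,-1],[0,0,0,0,-1],[0,0,0,0,-1]]]' 30
python3 g.py 646 99.7 15.5 72.2
```

```text
clock: 40.15
tcp_pos: [646.4, 99.5, 16.6]
ee_rot: [0.016, 0.808, 0.589, 0.007]
force: [-0.5, -0.2, -1.0]
grip_width: 25.1
t 40.15 tcp [646.42  99.52  16.6 ] yaw 72.20 tilt mrad [ 31.1 -17.6] F [-0.47 -0.15 -1.03] w 25.1 q7 0.57
turn 0.00 then tool x 0.0 y -0.5 z 1.1
(before turning: x 0.0 y -0.5)
```

```bash
python3 -m jog '[[[0,0,-4,0,-1],[0,0,-10,0,-1],[0,0,-20,0,-1],[0,0,-25,0,-1],[0,0,-25,2,-1],[0,0,-22,3,-1],[0,0,-12,3,-1],[0,0,-3,0,-1]]]'
python3 g.py 443.4 335.1 140 64
python3 - <<'E'
from h import *
im=r.capture("side");cv2.imwrite("pics/s14.png",cv2.resize(im[60:230,200:370,::-1],None,fx=3.5,fy=3.5,interpolation=cv2.INTER_CUBIC))
E
```

```text
clock: 40.95
tcp_pos: [641.1, 101.9, 144.8]
ee_rot: [0.015, 0.848, 0.53, 0.008]
force: [-0.4, -0.2, -0.9]
grip_width: 25.2
t 40.95 tcp [641.1  101.94 144.81] yaw 63.99 tilt mrad [ 28.8 -17.6] F [-0.4  -0.17 -0.89] w 25.2 q7 0.53
turn -0.01 then tool x 122.9 y -279.9 z 4.8
(before turning: x 122.8 y -279.9)
```

View pics/s14.png

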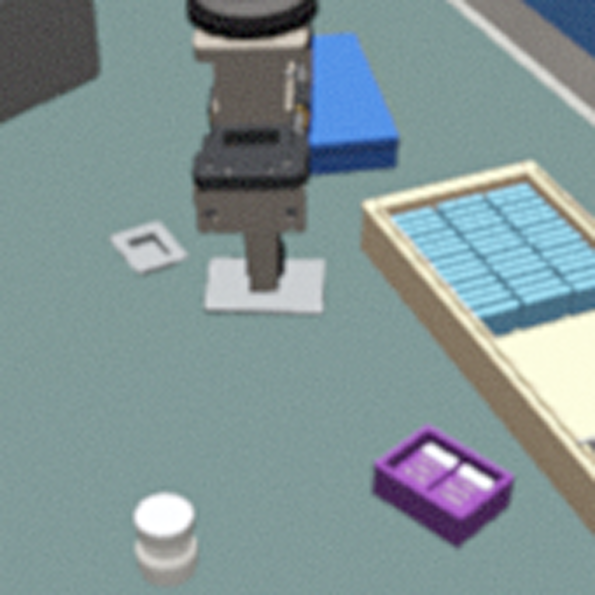

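The lid hangs level from the knob. Carrying to the stack.

```bash
python3 -m jog '[[[4,-9,0,0,-1],[9,-20,0,0,-1],[13,-29,0,0,-1],[14,-32,0,0,-1],[14,-32,0,0,-1],[14,-32,0,0,-1],[14,-32,0,0,-1],[12,-27,0,0,-1]]]'
python3 g.py 443.4 335.1 130 64
```

```text
clock: 41.8
tcp_pos: [480.2, 281.5, 129.9]
ee_rot: [0.014, 0.848, 0.53, 0.002]
force: [-0.5, 0.1, -1.0]
grip_width: 25.5
t 41.8 tcp [480.23 281.47 129.88] yaw 64.07 tilt mrad [ 17.4 -21.6] F [-0.52  0.06 -0.99] w 25.5 q7 0.12
turn 0.07 then tool x 32.1 y -56.6 z -0.1
(before turning: x 32.1 y -56.6)
```

```bash
python3 -m jog '[[[10,-18,-2,0,-1],[7,-13,-1,0,-1],[5,-8,0,0,-1],[2,-4,0,0,-1],[0,0,0,0,-1],[0,0,0,0,-1],[0,0,0,0,-1],[0,0,0,0,-1]]]'
python3 g.py 443.4 335.1 84 64
python3 - <<'E'
from h import *
s=r.sense();print(repr(s["tcp_pos"]),[round(float(v),4) for v in s["ee_rot"]])
im=r.capture("wrist");cv2.imwrite("pics/w15.png",im[:,:,::-1])
im=r.capture("side");cv2.imwrite("pics/s15.png",cv2.resize(im[50:200,90:250,::-1],None,fx=4,fy=4,interpolation=cv2.INTER_CUBIC))
E
```

```text
clock: 42.6
tcp_pos: [445.3, 324.3, 128.2]
ee_rot: [0.013, 0.846, 0.534, -0.002]
force: [1.1, -0.1, -1.5]
grip_width: 25.1
t 42.6 tcp [445.28 324.27 128.16] yaw 64.52 tilt mrad [ 11.  -24.5] F [ 1.08 -0.11 -1.52] w 25.1 q7 0.02
turn 0.52 then tool x 8.9 y -6.4 z 44.2
(before turning: x 9.0 y -6.4)
array([445.28, 324.27, 128.16]) [0.0133, 0.8455, 0.5338, -0.0019]
```

View pics/w15.png

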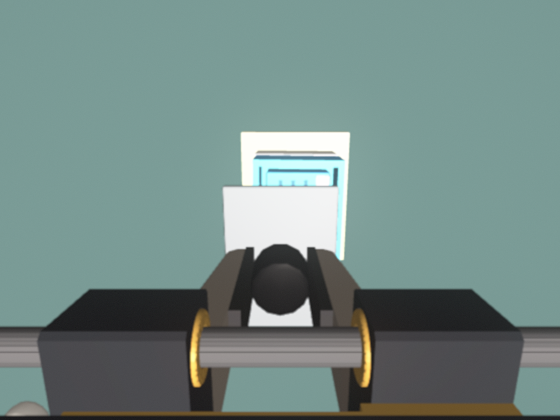

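View pics/s15.png

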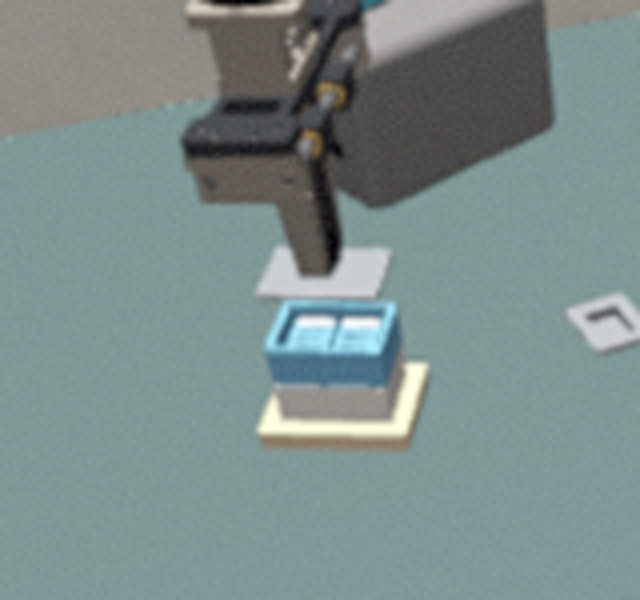

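Wrist: lid far edge (224,186)–(337,186), blue rim far edge (253,158)–(344,158), parallel.

```bash
python3 - <<'E'
from h import *
pose=(np.array([445.28,324.27,128.16]),[0.0133,0.8455,0.5338,-0.0019])
W=[onz("wrist",u,72,pose) for u in[(253,158.5),(344.2,158)]]
B=[onz("wrist",u,120.6,pose) for u in[(223.8,185.5),(337.3,186)]]
for Q in(W,B):
    d=Q[1]-Q[0];print(np.mean(Q,0),np.hypot(*d[:2]),np.degrees(np.arctan2(d[1],d[0])))
    print(np.mean(Q,0)[:2]+38*np.array([.899,-.438]))
d=np.mean(W,0)-np.mean(B,0);a=np.radians(64.4);c,s=np.cos(a),np.sin(a)
print(d,"tool x,y",c*d[0]+s*d[1],s*d[0]-c*d[1])
E
```

```text
[408.55 352.21  72.  ] 54.708392589673494 64.8705942166916
[442.71 335.57]
[411.29 339.72 120.6 ] 54.5390664925834 64.37278613651209
[445.46 323.07]
[ -2.74  12.5  -48.6 ] tool x,y 10.084144909103893 -7.875278897003681
```

```bash
python3 -m jog '[[[6,-5,4,0.3,-1],[3,-2,8,0,-1],[0,0,8,0,-1],[0,0,5,0,-1],[0,0,2,0,-1],[0,0,0,0,-1],[0,0,0,0,-1],[0,0,0,0,-1]]]'
python3 g.py 442.9 336.4 83.6 64.2
```

```text
clock: 43.5
tcp_pos: [442.7, 335.4, 97.7]
ee_rot: [0.013, 0.847, 0.531, -0.003]
force: [-0.6, -0.4, -1.6]
grip_width: 25.4
t 43.5 tcp [442.72 335.39  97.7 ] yaw 64.18 tilt mrad [  9.8 -25.1] F [-0.57 -0.43 -1.55] w 25.4 q7 -0.03
turn -0.02 then tool x 1.0 y -0.3 z 14.1
(before turning: x 1.0 y -0.3)
```

```bash
python3 -m jog '[[[1,0,3,0,-1],[0,0,3,0,-1],[0,0,2,0,-1],[0,0,2,0,-1],[0,0,1,0,-1],[0,0,1,0,-1],[0,0,0,0,-1],[0,0,0,0,-1]]]'
python3 g.py 442.9 336.4 83.6 64.2
python3 - <<'E'
from h import *
im=r.capture("side");cv2.imwrite("pics/s16.png",cv2.resize(im[70:190,110:240,::-1],None,fx=5,fy=5,interpolation=cv2.INTER_CUBIC))
E
```

```text
clock: 44.3
tcp_pos: [443.8, 336.1, 85.2]
ee_rot: [0.013, 0.847, 0.531, -0.002]
force: [-0.4, 0.6, -2.0]
grip_width: 25.2
t 44.3 tcp [443.81 336.08  85.16] yaw 64.15 tilt mrad [ 10.8 -24.6] F [-0.37  0.6  -2.04] w 25.2 q7 -0.05
turn -0.05 then tool x -0.1 y -1.0 z 1.6
(before turning: x -0.1 y -1.0)
```

View pics/s16.png

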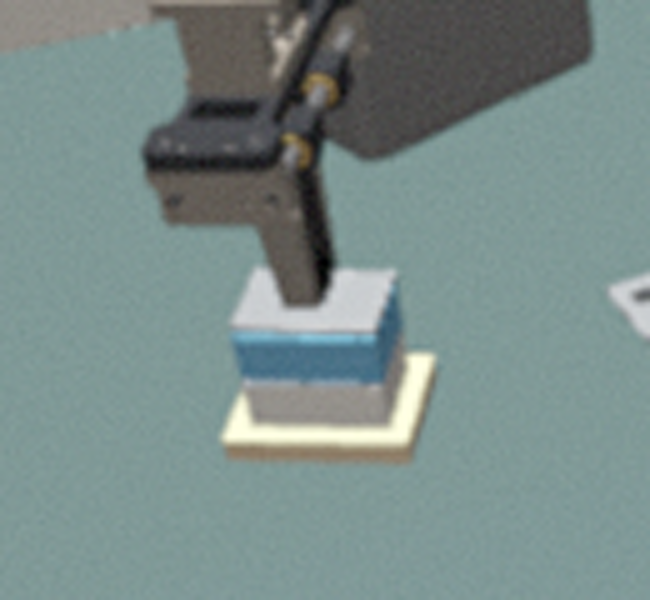

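Lid aligned, about 1–2 mm from home. Seat it, open, then back off.

```bash
python3 -m jog '[[[0,-0.5,1.5,0,-1],[0,0,1,0,-1],[0,0,0,0,-1],[0,0,0,0,-0.3],[0,0,0,0,0],[0,0,0,0,0.2],[0,0,0,0,0.2],[0,0,0,0,0.2]]]'
python3 g.py 442.9 336.4 83.6 64.2
python3 -m jog '[[[0,0,-5,0,0.2],[0,0,-12,0,0.2],[0,0,-20,0,0.2],[0,0,-30,0,0.2],[0,0,-30,0,0.2],[0,0,-20,0,0.2],[0,0,0,0,1],[0,0,0,0,1]]]'
python3 -m jog '[[[-30,20,0,0,1],[-40,20,0,0,1],[-40,20,0,0,1],[-40,20,0,0,1],[-30,15,0,0,1],[-10,5,0,0,1],[0,0,0,0,1],[0,0,0,0,1]]]'
python3 - <<'E'
from h import *
s=r.sense();print(repr(s["tcp_pos"]),[round(float(v),4) for v in s["ee_rot"]])
im=r.capture("top");cv2.imwrite("pics/t17.png",im[:,:,::-1])
im=r.capture("side");cv2.imwrite("pics/s17.png",im[:,:,::-1]);
a=cv2.resize(im[90:180,130:230,::-1],None,fx=4,fy=4,interpolation=cv2.INTER_CUBIC)
b=cv2.resize(im[235:325,170:270,::-1],None,fx=4,fy=4,interpolation=cv2.INTER_CUBIC)
cv2.imwrite("pics/s17c.png",np.hstack([a,b]))
E
```

```text
clock: 45.15
tcp_pos: [444.1, 337.2, 84.1]
ee_rot: [0.013, 0.847, 0.531, -0.001]
force: [-0.0, -0.8, 0.1]
grip_width: 54.7
t 45.15 tcp [444.11 337.19  84.09] yaw 64.16 tilt mrad [ 13.3 -23.4] F [-0.01 -0.76  0.14] w 54.7 q7 -0.05
turn -0.04 then tool x -1.2 y -0.7 z 0.5
(before turning: x -1.2 y -0.7)
clock: 45.95
tcp_pos: [442.0, 340.8, 210.0]
ee_rot: [0.013, 0.847, 0.532, 0.0]
force: [0.1, 0.5, -0.9]
grip_width: 69.3
clock: 46.75
tcp_pos: [444.8, 117.6, 207.3]
ee_rot: [0.01, 0.846, 0.533, -0.005]
force: [0.0, -0.2, 0.1]
grip_width: 92.0
array([444.76, 117.62, 207.31]) [0.0099, 0.8463, 0.5326, -0.0053]
```

View pics/s17c.png

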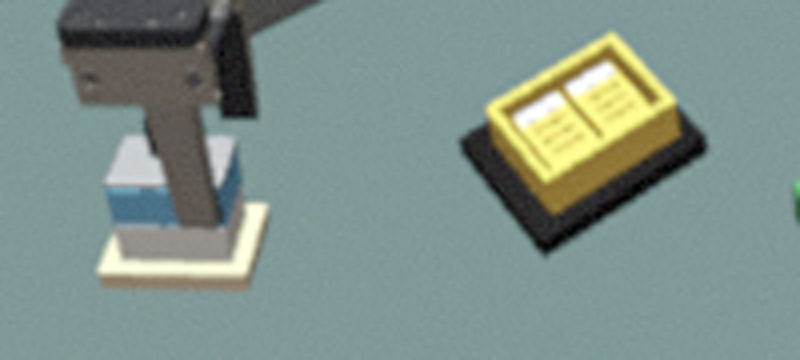

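View pics/t17.png

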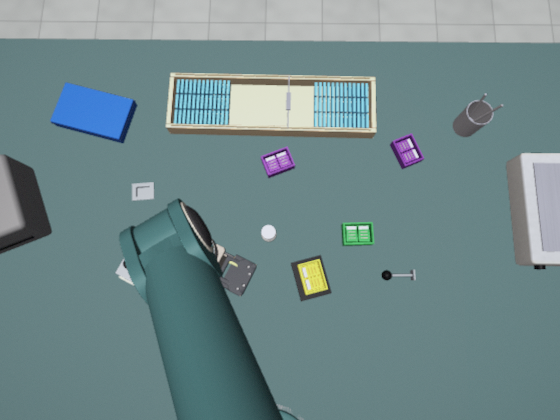

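View pics/s17.png

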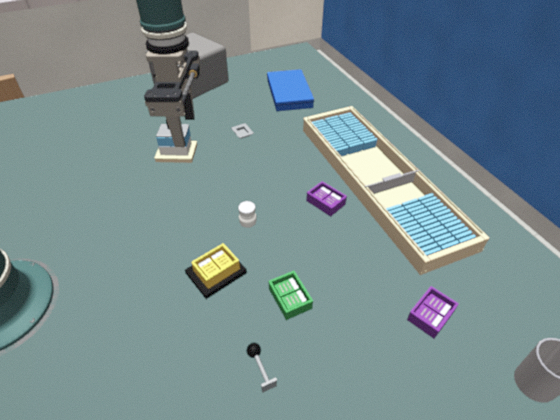

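Yellow sits level in the black cradle, and nothing else has moved. The arm still hides the stack, so I'll clear it further.

```bash
python3 -m jog '[[[-40,20,0,0,1],[-40,25,0,0,1],[-40,25,0,0,1],[-40,25,0,0,1],[-40,25,0,0,1],[-30,15,0,0,1],[-10,5,0,0,1],[0,0,0,0,1]]]'
python3 - <<'E'
from h import *
im=r.capture("top");cv2.imwrite("pics/t18.png",im[:,:,::-1])
c=lambda im:cv2.resize(im[:,:,::-1],None,fx=4,fy=4,interpolation=cv2.INTER_CUBIC)
a=c(im[225:315,95:195])
im=r.capture("side");cv2.imwrite("pics/s18.png",im[:,:,::-1]);b=c(im[90:180,130:230])
cv2.imwrite("pics/c18.png",np.hstack([a,b]))
E
```

```text
clock: 47.65
tcp_pos: [475.5, -154.0, 212.5]
ee_rot: [0.008, 0.839, 0.545, -0.002]
force: [-0.2, 0.7, -0.9]
grip_width: 91.9
```

View pics/c18.png

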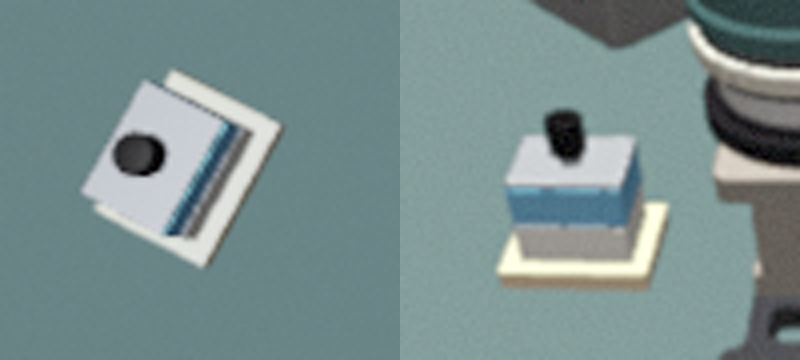

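View pics/t18.png

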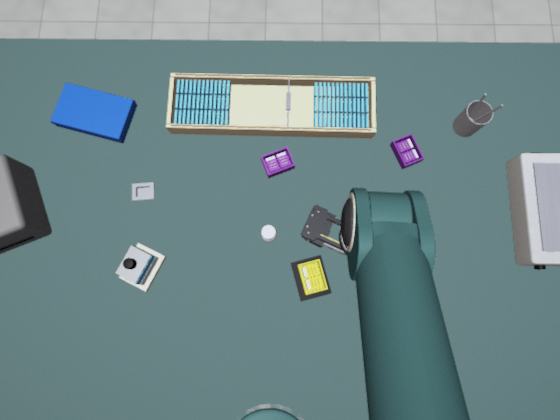

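```bash
python3 - <<'E'
from h import *
a=[(131.1,244.6),(153.6,255.2),(136.7,283.6),(114.9,272.4)];b=[(188.4,123.9),(186.4,136.2),(156.2,136.2),(161.4,123.9)]
P=np.array([tri([ray("top",x),ray("side",y)])[0] for x,y in zip(a,b)]);print(P,P.mean(0))
rect(a,76,"top");rect(b,76,"side")
# yellow rim, from s17 crop
y=[(323.5,265)]
E
```

```text
[[489.87 344.8   75.93]
 [467.32 286.43  79.35]
 [397.46 323.11  76.21]
 [422.77 379.35  73.06]] [444.35 333.42  76.14]
ctr [444.   333.44] long 153.1345052410195 155.76234273556804 L [62.2  77.08 60.6  75.47]
ctr [444.82 333.49] long 155.949988414043 157.30080353458484 L [56.86 79.09 56.84 73.4 ]
```

The lid plate's triangulated mean height is 76.1 mm against the 76 mm expected, and the stack looks level and aligned. Handing in.

```bash
python3 -c "
from station import r
print(r.sign_off()); print(r.sense()['clock'])"
```

```text
the job is handed in; nothing more can be done
None
the job is handed in; nothing more can be done
```

The job is handed in after about 48 s of the 112 s allowed. Yellow is on the black cradle. White, then blue, then the knobbed lid are stacked on the ash cradle in that order.

**Stack height and yaw**
- The lid plate triangulates to a mean height of 76.1 mm, against 76 mm if everything is fully home.
- Its yaw came out at about 153–157°, against 154.5° for the cradle.

**Seating:** In the last top and side pictures the stack and the yellow tray look level. The cassettes are in place in yellow, and in blue when I last saw it before the lid went on. White was checked the same way before blue covered it. The jar and puller are still in place, as are the mould, the green tray and the purple trays.

**Checks that disagreed or were weak**
- The tool drifted up to about 3° off vertical over the moves, which the rows cannot correct. The depths reached at release were still within about 1 mm of seated.
- The lid's corner heights scatter by about ±3 mm, from 73.1 to 79.4 mm. I put that down to pixel reading at that distance. It means the levelness of the lid rests on the pictures rather than on those numbers.
- The yellow tray's seating was judged by eye and by the release height, not by measuring it again.

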